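# Hang the weld gauge on the catch hook inside the gauge cabinet

## Robot

A 7-joint arm with a two-finger parallel gripper is mounted at the origin on the work surface. World frame = base frame: x ahead of the robot, y to its left, z up, the work surface at z = 0. Lengths are in mm, angles in rad, forces in N, time in s.
With the tool pointing down it reaches from about 400 to 875 mm from the base axis. Payload 4.4 kg.
Tool frame: the origin (TCP) lies at the very end of the fingers, on their centre line; the grasp point (between the pads) lies behind it (ctrl.hold_point_z is the z of the grasp point in the tool frame, in mm); z points along the fingers, y is the direction in which the jaws open and shut (so a half turn about z gives the same grasp; the last joint's range is limited). The gripper opens to 85 mm and grips with 20 to 120 N. Pads are 22 mm wide; open, the fingers measure 114 mm over their backs; the gripper's body (76 mm by 85 mm) begins 54 mm behind the grasp point. The pads swing forward as they close: fully open they stand 13 mm farther back than shut.
Start: joints at [-1.289, 0.628, 0.038, 1.517, -0.027, 0.996, -0.02], TCP at [221.517, 611.104, 231.313] pointing down, gripper open.
Joint ranges: [-3.06, 3.06], [-0.37, 2.12], [-1.25, 1.32], [0.18, 2.47], [-1.1, 4.24], [0.23, 1.98], [-2.94, 2.94]. Speed limits (rad/s): [2.57, 2.57, 3.14, 3.14, 3.14, 3.14, 3.14].

## Interface

Orientations are given as [roll, pitch, yaw] about the fixed x, y, z axes, in that order (R = Rz(yaw) Ry(pitch) Rx(roll)).
In Python, from cell import ctrl, vision gives the robot as it stands.
- The arm moves only by the shell command python3 -m crank 'ROWS' [OPENING]. ROWS is JSON, a list of rows, each an object of numbers: "x", "y", "z": the shift along the tool's x, y, z in cm; "spin": the turn about the tool's z in rad. A call has 1 to 5 rows; each row shifts and turns the commanded pose from where the row before left it, along the tool's axes as they then stand; what a row does not reach is not made up. A row lasts 1/10 s, in which the tool goes at most 50 mm and 8.59 degrees, less where a joint would pass 70% of its speed; a pose out of reach is approached as far as the arm can. A call is refused whole if a number of a shift passes 5 or a number of a turn 0.15, either way. A call with a gripper value outside its range is refused whole. OPENING is the opening in per cent of the stroke, from 0 (shut) to 100 (fully open), set as the call begins (- or left out, the last holds). The fingers move at their own pace and stop on an object; the grip force is fixed at half the most. Time passes only in rows, so rows that do not move let the fingers close. It gives the time, the measured TCP pose, the force and the opening at its end, in the units of the state.
- ctrl.read_state(): the state, without advancing time (a new reading comes with each control period).
- vision.get_image(name): name is "scene" or "top" or "wrist"; returns the picture (420x560x3 uint8, blue, green, red); there is no depth.
- vision.calibration(name): a dict with "vfov" (degrees; the focal length in pixels is half the picture's height over the tangent of half this angle, whatever the lens; pixels are square), "cx", "cy" (the principal point, pixels), "eye" and "rotation" of the camera in the world. Camera axes: x right, y up, looking along -z (the intrinsics and any distortion apply to the point x, -y, -z); pixel columns grow to the right and rows downward; lengths in mm; the calibration is good to about 2 mm. The wrist camera is an equidistant fisheye: a pixel r from the principal point sees the ray r / f radians off the axis. A picture is of the moment at which its call begins: read the wrist's pose just before it. calibration takes no time and is no camera call; for the wrist camera it gives the pose at the moment of the call.
- ctrl.finish_job(): hands the job in, once; it reports no verdict.
Trained networks look in the newest picture that a camera, given by its name, has taken for a name from the list of things; names that differ only in an ending like _2 or _b are one class to them, and where a whole thing is asked for, a point or a joint stands for the part that bears it (a point fixed in the world has none). Each returns a list of dicts, best first, with "score" (0 to 1); they miss things now and then, are a little off and sometimes report something else, mostly with a low value. They report only what shows in the picture. A call takes as long as a camera call. They do not tell look-alikes from the thing itself.
- vision.boxes_of(name, camera): "extent" ([left, top, right, bottom] in pixels, round what is visible of it).
- vision.regions_of(name, camera): "mask" (420x560 bool, what is visible of it) and "extent" ([left, top, right, bottom] in pixels, round what is visible of it).
- vision.place_of(name, camera): "point" ([column, row] in pixels: a listed point, or the origin of a listed thing).
The state is a dict: "clock": time; "qpos": joint angles; "qd": joint speeds; "tau": joint torques, N m; "eef_pos": TCP position; "tool_rot": TCP orientation; "force": force on the tool from outside, world axes, zero at the start; "torque": the same for the moment, N m; "width": finger opening in mm.
Only numpy, scipy, OpenCV 4.12 (cv2) and the standard library are available. Lean on these libraries where they do the work, as an engineer would, in place of code of your own. Each camera call takes 0.05 s, during which the arm holds its last target.

## Task

Take the weld gauge by its black handle out of the wooden stand, pass it down through the opening in the top of the grey cabinet without touching the cabinet's top, and hang it by its crossbar on the hook inside. Press it down gently until the crossbar has snapped past the spring roller and lies at the bottom of the hook, then let go. Leave the loose things on the table alone.

Things in the scene. Friction and masses are not known exactly. Their poses are not given: they have to be found in the camera images.
- gauge_grip (a point): centre of the gauge's black handle, 14 mm (x) by 24 mm (y), 50 mm tall. Axes of the gauge: z up along it, y across its 50 mm width, x through its thickness. This point is 177 mm above the gauge's foot, 25 mm under its top and 100 mm straight above the crossbar's centre; the handle begins 75 mm above the crossbar's centre
- gauge_bar (a point): centre of the gauge's round crossbar: 10 mm diameter, along y, between two side straps (7 mm wide, 6 mm thick, 36 mm clear between them). Below it a window 56 mm high, for the hook; above it a window 63 mm high, for the roller. It is 77 mm above the gauge's foot. Axes as gauge_grip
- gauge: the weld gauge, an upright flat steel frame 50 mm wide and 202 mm tall, about 0.16 kg, alike front and back, so either side may face the hook; at the bottom a foot plate 50 mm (y) x 10 mm (x) x 16 mm high. Origin: centre of the foot's underside; axes as gauge_grip
- stand: fixed wooden block 50 x 100 x 26 mm with a slot 14 x 54 mm, 18 mm deep, open at the top, in which the gauge's foot stands upright at the start, on the slot's floor 8 mm above the table; origin at the centre of its underside, axes as the gauge
- cabinet: fixed grey steel cabinet, 160 mm tall, 220 mm (x) by 240 mm (y), from 70 mm on the -x to 150 mm on the +x side of its origin, which is on the table straight below the opening's centre. It carries the hook bracket, an upright plate facing -x with a hook. Bracket and gauge must not bear more than 20 N on each other
- frame: the cabinet's top: a 4 mm thick sheet with an opening 80 mm (x) by 72 mm (y); on its +x side, from 47 to 142 mm from the opening's centre, the hatch lies folded back flat, 6 mm high. Origin at the opening's centre on the top face; axes as the cabinet. Neither gauge nor robot may touch it
- hook_mid (a point): where the centre of the hung crossbar would be at the bracket's middle setting, 62 mm below the opening's top face and 12 mm to +x of its centre; axes as the cabinet. The bracket is clamped anew each time, up to 12 mm higher or lower and up to 10 mm to +x or -x, which is NOT measured here: feel for the plate and then for the ledge
- hook_plate (a point): middle setting of the bracket's plate face (same unmeasured shift), at the hung crossbar's height, 8 mm to +x of hook_mid. The plate, 30 mm wide, rises 50 mm above this point. 5 mm below this point a ledge 14 mm wide (y), 8 mm thick, juts to -x; 13 mm out from the plate it ends in an upturned lip, 6 mm thick, its top 13 mm above the ledge
- latch (a joint): how far the black spring roller is pushed back, m: 0 out, 0.003 to 0.006 as the bar passes, 0.001 to 0.004 with the bar home, held below it. The roller, 20 mm across, 14 mm wide, turns freely, juts 6 mm from the plate over the throat between plate and lip, its axis 12 mm above the ledge. The bar passes it under 3 to 9 N downwards, anywhere in the throat
- seat (a joint): small black plunger in the ledge, 8 mm wide, standing 2.5 mm proud of it on a weak spring (under 0.5 N): 0 m when out, 0.0025 when the crossbar lies on the ledge and presses it in
- hammer: loose hammer lying on the table, origin under its middle; leave alone
- angle_iron: loose offcut of steel angle, 130 x 40 x 40 mm, origin under its middle; leave alone
- nozzle: loose turned steel nozzle, 48 mm across, 75 mm tall, origin under its middle; leave alone
Mind the look-alikes: they are no part of the job. Leave any purple look-alike of the gauge alone.

How it is judged:
By the outcome, as a careful person would: the job done as asked, in the order asked, and still so for the second after the job is handed in, with the robot touching nothing.
It also fails if it takes over 53 s, if anything falls off the work surface, if the arm or the gripper's body presses on something with over 40 N, if the wrist force passes 120 N, or if a joint passes its speed limit or range.

## Working session

There is one attempt and no reset: what is moved stays moved. The work goes in short steps, Python scripts to look and compute and a shell command to move; the robot and the scene stay as the last step left them, time stands still between calls to the robot, and variables do not carry over. Pictures are saved under pics/ and viewed, and the job is handed in when it is done.

```bash
ls -la; mkdir -p pics; python3 - <<'E'
from cell import ctrl, vision
import cv2
print(ctrl.hold_point_z, ctrl.read_state())
for n in ("scene","top","wrist"):
    c=vision.calibration(n); print(n,c)
    im=vision.get_image(n); cv2.imwrite(f"pics/{n}0.png",im)
E
```

```text
total 12
drwxr-xr-x  3 agent agent 4096 Dec  6 16:37 .
drwxr-xr-x 23 root  root  4096 Dec  6 16:37 ..
drwxr-xr-x  2 agent agent 4096 Dec  6 16:37 pics
-18.700000000000003 {'clock': 0.0, 'qpos': array([-1.28880715,  0.62936023,  0.03843157,  1.51838952, -0.02699711,
        0.99631827, -0.01997754]), 'qd': array([-0.00138245, -0.00112755,  0.00051292, -0.00019983,  0.00028733,
        0.0007686 , -0.00013292]), 'tau': array([-1.56988162e-04, -5.63398647e+01,  1.22627344e+00, -1.93452144e+01,
        1.10297219e-02,  1.04523380e-02,  7.89008539e-06]), 'eef_pos': array([221.28161856, 610.48760357, 230.37289905]), 'tool_rot': array([-3.13963516e+00,  2.35052329e-05,  2.79383544e+00]), 'force': array([-0.2599184 , -0.64628876, -0.75349745]), 'torque': array([0.03710666, 0.04386657, 0.02741554]), 'width': 85.47776650773426}
scene {'vfov': 52.79150469463141, 'cx': 273.993392922904, 'cy': 213.29857619896381, 'eye': array([1165.87527817,  241.05818522,  684.34388867]), 'rotation': array([ 0.86646333, -0.01246843,  1.95498998])}
top {'vfov': 45.48441571852095, 'cx': 275.8226385931128, 'cy': 204.86704721247077, 'eye': array([ 3.34631145e+02, -2.45532635e-01,  1.12082191e+03]), 'rotation': array([ 0.2066166 , -0.00160966, -1.45939243])}
wrist {'vfov': 65.70646984690485, 'cx': 281.0008677744869, 'cy': 205.71166991768322, 'eye': array([146.41988525, 637.68320038, 373.24495521]), 'rotation': array([-0.31560838,  0.0013371 ,  1.22395769])}
```

View pics/scene0.png

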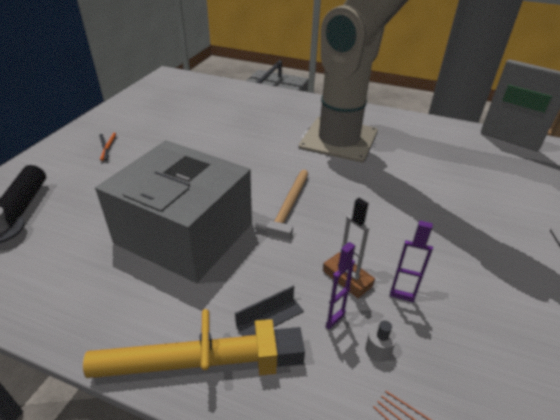

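View pics/top0.png

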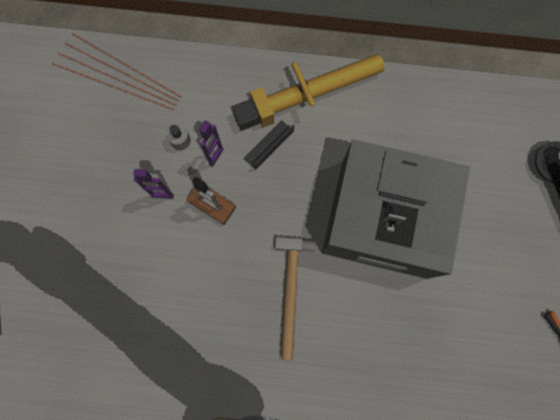

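View pics/wrist0.png

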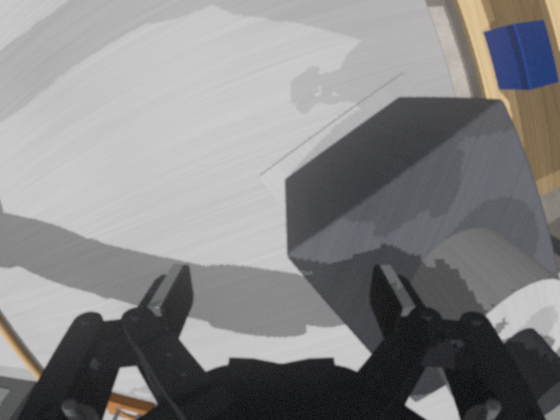

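The scene camera shows the black-handled gauge in its stand with the handle at about (360,212); in the top camera it is at about (200,185). Two purple look-alikes stand at scene (347,258) and (423,235). The cabinet's opening is at scene (187,167) and top (397,223). Next I measure.

```bash
cat > h.py <<'E'
import numpy as np, cv2
from scipy.spatial.transform import Rotation as R
from scipy.optimize import least_squares
from cell import ctrl, vision
def K(c): return 210/np.tan(np.radians(c['vfov']/2))
def ray(cam,px,c=None):
    c=c or vision.calibration(cam); f=K(c)
    u=(px[0]-c['cx'])/f; v=(px[1]-c['cy'])/f
    if cam=='wrist':
        th=np.hypot(u,v); s=np.sin(th)/th if th>1e-9 else 1
        d=np.array([u*s,-v*s,-np.cos(th)])
    else: d=np.array([u,-v,-1.])
    d=R.from_euler('xyz',c['rotation']).apply(d/np.linalg.norm(d))
    return np.array(c['eye']),d
def proj(cam,P,c=None):
    c=c or vision.calibration(cam); f=K(c)
    p=R.from_euler('xyz',c['rotation']).inv().apply(np.asarray(P,float)-c['eye'])
    x,y,z=p[...,0],-p[...,1],-p[...,2]
    if cam=='wrist':
        r=np.hypot(x,y); th=np.arctan2(r,z); k=np.where(r>1e-9,th/np.maximum(r,1e-9),0)
        return np.stack([c['cx']+f*x*k,c['cy']+f*y*k],-1)
    return np.stack([c['cx']+f*x/z,c['cy']+f*y/z],-1)
def tri(rays):
    A=np.zeros((3,3));b=np.zeros(3)
    for e,d in rays:
        M=np.eye(3)-np.outer(d,d);A+=M;b+=M@e
    p=np.linalg.solve(A,b)
    return p,[float(np.linalg.norm((np.eye(3)-np.outer(d,d))@(p-e))) for e,d in rays]
def atz(r,z):
    e,d=r; return e+d*(z-e[2])/d[2]
E
python3 - <<'E'
from h import *
import json
res={}
for n in ("scene","top"):
    vision.get_image(n)
    for k in ("gauge_grip","gauge_bar","gauge","stand","frame","hook_mid","hook_plate","cabinet"):
        r=vision.place_of(k,n); res[n,k]=r
        print(n,k,[(np.round(a['point'],1).tolist(),round(a['score'],2)) for a in r[:4]])
for k in ("gauge_grip","gauge_bar","gauge","stand","frame","hook_mid","hook_plate","cabinet"):
    for a in res['scene',k][:3]:
        for b in res['top',k][:3]:
            p,e=tri([ray('scene',a['point']),ray('top',b['point'])])
            if max(e)<12: print(k,np.round(a['point']),np.round(b['point']),p.round(1),np.round(e,1))
print(ctrl.read_state()['clock'])
E
```

```text
scene gauge_grip [([345.1, 257.2], 0.78), ([355.2, 212.2], 0.64), ([423.6, 237.6], 0.63)]
scene gauge_bar [([348.9, 249.4], 0.74), ([338.7, 291.7], 0.7), ([409.5, 271.5], 0.6)]
scene gauge [([346.9, 278.4], 0.72), ([403.6, 296.0], 0.72), ([333.4, 319.7], 0.55)]
scene stand [([345.9, 277.4], 0.62)]
scene frame [([185.9, 167.2], 0.84)]
scene hook_mid [([187.5, 192.4], 0.91)]
scene hook_plate [([185.7, 197.2], 0.58)]
scene cabinet [([377.7, 347.8], 0.57), ([185.6, 168.8], 0.53)]
top gauge_grip [([198.6, 181.8], 0.91), ([140.4, 172.7], 0.58)]
top gauge_bar [([213.8, 143.3], 0.95), ([156.6, 187.1], 0.77), ([209.2, 195.9], 0.68), ([268.6, 146.4], 0.34)]
top gauge [([160.0, 194.0], 0.69), ([212.1, 205.8], 0.61), ([212.0, 154.7], 0.56)]
top stand [([213.7, 203.4], 0.75)]
top frame []
top hook_mid [([390.9, 222.9], 0.69)]
top hook_plate [([390.7, 218.9], 0.98)]
top cabinet [([381.8, 240.0], 0.84)]
gauge_grip [355. 212.] [199. 182.] [558.7 167.7 187.2] [4.9 4.9]
gauge_grip [424. 238.] [140. 173.] [566.3 289.5 174.9] [0.9 0.9]
gauge_bar [349. 249.] [214. 143.] [642.3 165.6 168.8] [8.6 8.6]
gauge_bar [349. 249.] [209. 196.] [554.2 163.8  85.4] [0.9 0.9]
gauge_bar [339. 292.] [214. 143.] [669.6 171.8  88.8] [1.4 1.4]
gauge_bar [339. 292.] [209. 196.] [578.  170.9 -16.3] [10.3 10.3]
gauge_bar [410. 272.] [157. 187.] [561.8 282.3  78.8] [2. 2.]
gauge [347. 278.] [212. 206.] [550.6 169.1  -3.4] [0.1 0.1]
gauge [347. 278.] [212. 155.] [640.9 174.6  95.8] [5.1 5.1]
gauge [404. 296.] [160. 194.] [562.3 288.4   8.5] [0.5 0.5]
gauge [333. 320.] [212. 155.] [669.6 178.3   7.9] [6. 6.]
stand [346. 277.] [214. 203.] [555.  166.2   3.3] [1.1 1.1]
hook_mid [188. 192.] [391. 223.] [ 535.3 -217.3  101.3] [1.2 1.2]
hook_plate [186. 197.] [391. 219.] [ 544.9 -217.5   94.5] [1.5 1.5]
1.05
```

```bash
python3 - <<'E'
import cv2
a=cv2.imread('pics/scene0.png')[180:360,270:470]; cv2.imwrite('pics/cs.png',cv2.resize(a,None,fx=3.3,fy=3.3,interpolation=3))
a=cv2.imread('pics/top0.png')[110:240,120:300]; cv2.imwrite('pics/ct.png',cv2.resize(a,None,fx=4.4,fy=4.4,interpolation=3))
a=cv2.imread('pics/top0.png')[130:290,310:480]; cv2.imwrite('pics/cc.png',cv2.resize(a,None,fx=3.7,fy=3.7,interpolation=3))
E
```

```text
(no output)
```

View pics/cs.png

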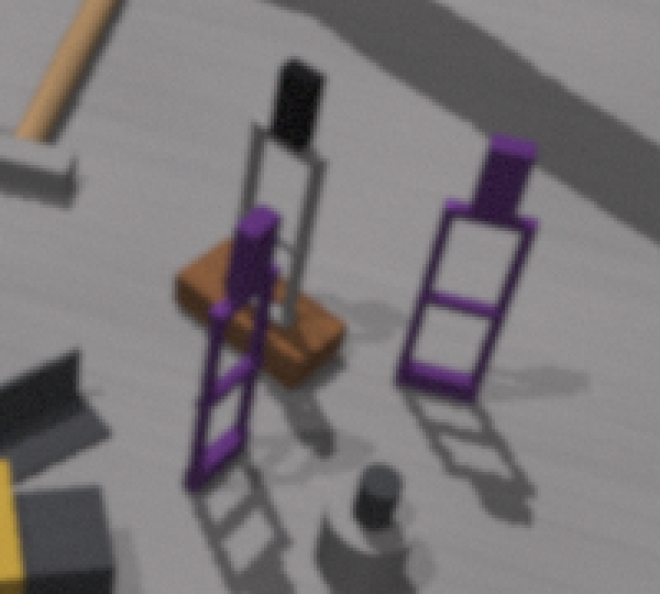

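View pics/ct.png

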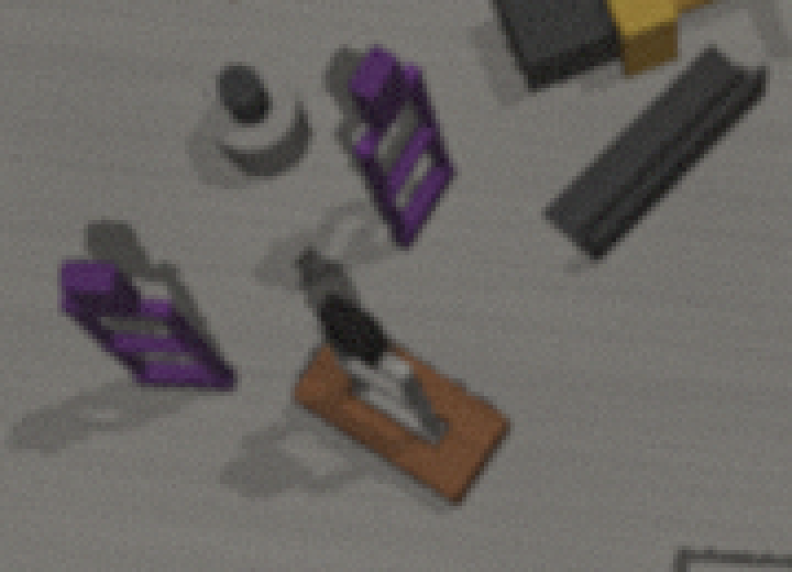

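View pics/cc.png

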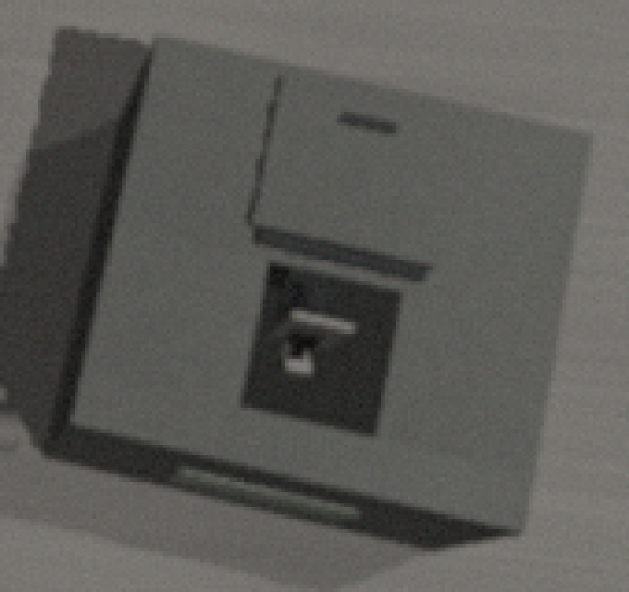

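The crops confirm it: the black-handled grey gauge standing in the brown wooden stand (scene (360,212), top (200,185)) is the one meant. The purple ones at top (152,185) and (210,143) stand directly on the table. Next I fit the poses with the given sizes.

```bash
cat > fit.py <<'E'
from h import *
ct=np.array([[351.4,140],[470,165.9],[451.1,273.8],[329.5,244.6]])
op=np.array([[383.2,201.1],[418.6,208.4],[411.9,247.8],[375.1,239.7]])
print([atz(ray('top',p),160).round(1)[:2] for p in ct]); print([atz(ray('top',p),160).round(1)[:2] for p in op])
sc=np.array([[170,147],[250,182],[178,209],[102,187]])
print([atz(ray('scene',p),160).round(1)[:2] for p in sc])
st=np.array([[322,345],[510,425],[462,488],[297,390]])/4.4+[120,110]
q=np.array([atz(ray('top',p),26) for p in st]); print(q.round(1), q.mean(0))
E
python3 fit.py
```

```text
[array([ 684.6, -115.9]), array([ 657. , -355.2]), array([ 438.8, -326.3]), array([468.7, -90.9])]
[array([ 566. , -188.1]), array([ 559.1, -257.9]), array([ 480.2, -249.2]), array([ 488. , -177.6])]
[array([ 464.1, -297.3]), array([517. , -68.4]), array([ 651.3, -159.6]), array([ 651., -340.])]
[[579.7 212.3  26. ]
 [549.1 111.6  26. ]
 [514.2 131.5  26. ]
 [555.  221.5  26. ]] [549.49870128 169.22248244  26.        ]
```

```bash
cat > plan.py <<'E'
# usage: plan.py x y z yaw nrows  -> prints suggested rows in tool axes (cm, rad)
from h import *
import sys
def pose():
    s=ctrl.read_state(); return np.array(s['eef_pos']),s['tool_rot'],s
def plan(t,yaw,n,dec=1):
    p,r,s=pose(); Rm=R.from_euler('xyz',r)
    # aim to keep tool vertical
    y0=r[2]; dy=(yaw-y0+np.pi)%(2*np.pi)-np.pi
    p=p.copy(); yw=y0
    for i in range(n):
        d=(np.array(t)-p)/(n-i); ds=-((yaw-yw+np.pi)%(2*np.pi)-np.pi)/(n-i)
        Rt=R.from_euler('xyz',[np.pi,0,yw]); l=np.round(Rt.inv().apply(d)/10,dec); ds=round(ds,2 if dec<2 else 3)
        p=p+Rt.apply(l*10); yw-=ds
        print('{"x":%g,"y":%g,"z":%g,"spin":%g}'%(*l,ds),end=',' if i%5<4 and i<n-1 else '\n')
    print('end',p.round(1),round(yw,3))
if __name__=='__main__':
    a=list(map(float,sys.argv[1:5])); plan(a[:3],a[3],int(sys.argv[5]),int(sys.argv[6]) if len(sys.argv)>6 else 1)
E
python3 plan.py 556 167 340 1.27 16
```

```text
{"x":-2.9,"y":-1.9,"z":-0.7,"spin":0.1},{"x":-3.1,"y":-1.6,"z":-0.7,"spin":0.09},{"x":-3.2,"y":-1.3,"z":-0.7,"spin":0.1},{"x":-3.3,"y":-1,"z":-0.7,"spin":0.09},{"x":-3.4,"y":-0.7,"z":-0.7,"spin":0.1}
{"x":-3.5,"y":-0.3,"z":-0.7,"spin":0.09},{"x":-3.5,"y":-0,"z":-0.7,"spin":0.1},{"x":-3.5,"y":0.3,"z":-0.7,"spin":0.09},{"x":-3.4,"y":0.6,"z":-0.7,"spin":0.1},{"x":-3.3,"y":1,"z":-0.7,"spin":0.09}
{"x":-3.2,"y":1.3,"z":-0.6,"spin":0.1},{"x":-3.1,"y":1.6,"z":-0.7,"spin":0.09},{"x":-2.9,"y":1.8,"z":-0.6,"spin":0.1},{"x":-2.8,"y":2.1,"z":-0.7,"spin":0.09},{"x":-2.5,"y":2.4,"z":-0.6,"spin":0.1}
{"x":-2.3,"y":2.6,"z":-0.7,"spin":0.09}
end [555.7 167.4 340.3] 1.274
```

```bash
python3 -m crank '[{"x":-2.9,"y":-1.9,"z":-1,"spin":0.1},{"x":-3.1,"y":-1.6,"z":-1,"spin":0.09},{"x":-3.2,"y":-1.3,"z":-1,"spin":0.1},{"x":-3.3,"y":-1,"z":-1,"spin":0.09},{"x":-3.4,"y":-0.7,"z":-1,"spin":0.1}]' && python3 -m crank '[{"x":-3.5,"y":-0.3,"z":-1,"spin":0.09},{"x":-3.5,"z":-1,"spin":0.1},{"x":-3.5,"y":0.3,"z":-0.7,"spin":0.09},{"x":-3.4,"y":0.6,"z":-0.7,"spin":0.1},{"x":-3.3,"y":1,"z":-0.7,"spin":0.09}]'; python3 plan.py 556 167 340 1.27 6
```

```text
clock: 1.55
eef_pos: [326.1, 471.3, 281.9]
tool_rot: [3.141, -0.0, 2.31]
force: [2.0, 0.1, 0.1]
width: 85.5
{"x":-6.3,"y":-0.6,"z":-1,"spin":0.17},{"x":-6.3,"y":0.5,"z":-1,"spin":0.17},{"x":-6.2,"y":1.6,"z":-1,"spin":0.17},{"x":-5.8,"y":2.6,"z":-0.9,"spin":0.18},{"x":-5.3,"y":3.6,"z":-1,"spin":0.17}
{"x":-4.6,"y":4.4,"z":-0.9,"spin":0.18}
end [556.3 166.7 339.9] 1.27invalid input at $[1]: expected keys x, y, z, spin
```

```bash
python3 -m crank '[{"x":-3.5,"y":-0.3,"z":-1,"spin":0.09},{"x":-3.5,"y":0,"z":-1,"spin":0.1},{"x":-3.5,"y":0.3,"z":-0.7,"spin":0.09},{"x":-3.4,"y":0.6,"z":-0.7,"spin":0.1},{"x":-3.3,"y":1,"z":-0.7,"spin":0.09}]'; python3 -m crank '[{"x":-3.2,"y":1.3,"z":-0.5,"spin":0.1},{"x":-3.1,"y":1.6,"z":-0.5,"spin":0.09},{"x":-2.9,"y":1.8,"z":-0.5,"spin":0.1},{"x":-2.8,"y":2.1,"z":-0.5,"spin":0.09},{"x":-2.5,"y":2.4,"z":-0.5,"spin":0.1}]';  python3 plan.py 556 167 340 1.27 3
```

```text
clock: 2.05
eef_pos: [431.4, 332.4, 322.9]
tool_rot: [3.141, -0.0, 1.84]
force: [0.0, -0.1, 1.0]
width: 85.6
clock: 2.55
eef_pos: [535.6, 194.1, 347.7]
tool_rot: [3.141, -0.0, 1.36]
force: [-0.3, 0.8, -0.2]
width: 85.2
{"x":-0.7,"y":0.9,"z":0.3,"spin":0.03},{"x":-0.7,"y":0.9,"z":0.2,"spin":0.03},{"x":-0.7,"y":0.8,"z":0.3,"spin":0.03}
end [555.9 167.6 339.7] 1.27
```

```bash
cat > look.py <<'E'
from h import *
import sys,json,pickle
tag=sys.argv[1]; names=sys.argv[2].split(',') if len(sys.argv)>2 and sys.argv[2] else []
c=vision.calibration('wrist'); im=vision.get_image('wrist')
cv2.imwrite(f'pics/w{tag}.png',im)
out={'c':c}
for n in names:
    r=vision.place_of(n,'wrist'); out[n]=[(a['point'],a['score']) for a in r]
    print(n,[(np.round(a['point'],1).tolist(),round(a['score'],2)) for a in r[:4]])
pickle.dump(out,open(f'w{tag}.pkl','wb')); print(c['eye'].round(1),c['rotation'].round(4))
E
python3 look.py 1 gauge_grip,gauge_bar,gauge; python3 -m crank '[{"x":-0.7,"y":0.9,"z":0.3,"spin":0.03},{"x":-0.7,"y":0.9,"z":0.2,"spin":0.03},{"x":-0.7,"y":0.8,"z":0.3,"spin":0.03},{"x":0,"y":0,"z":0,"spin":0}]'; python3 look.py 2 gauge_grip,gauge_bar,gauge
```

```text
gauge_grip [([408.1, 175.1], 0.96), ([301.9, 203.7], 0.75), ([284.2, 86.0], 0.7)]
gauge_bar [([284.8, 90.5], 0.86), ([378.8, 155.1], 0.55)]
gauge [([367.4, 149.3], 0.97), ([296.2, 169.3], 0.9), ([286.9, 91.5], 0.74)]
[552.6 271.9 490.5] [-0.3161  0.0013 -0.2098]
clock: 3.15
eef_pos: [556.0, 166.7, 338.7]
tool_rot: [3.141, 0.002, 1.27]
force: [0.1, -0.6, -0.3]
width: 85.6
gauge_grip [([387.8, 143.9], 0.95), ([245.2, 62.2], 0.61), ([280.4, 185.9], 0.58)]
gauge_bar [([362.0, 132.3], 0.85), ([276.1, 164.0], 0.77), ([255.2, 74.7], 0.76), ([324.6, 345.5], 0.33)]
gauge [([259.4, 79.1], 0.87), ([282.8, 157.2], 0.77), ([354.0, 125.1], 0.66)]
[580.  243.  481.3] [-0.3185  0.0013 -0.2998]
```

View pics/w2.png

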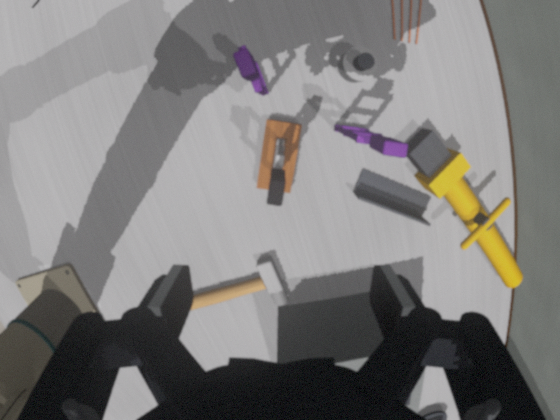

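The wrist view shows the stand with the black handle at (276,187). The purple ones are at (250,70) and (372,140), the hammer is at (250,285), and the cabinet is at the bottom (350,310). I zoom in to fit the pose.

```bash
python3 - <<'E'
import cv2
for t,(x,y) in {'1':(245,100),'2':(230,90)}.items():
    a=cv2.imread(f'pics/w{t}.png')[y:y+130,x:x+130]; cv2.imwrite(f'pics/w{t}c.png',cv2.resize(a,None,fx=4.6,fy=4.6,interpolation=3))
E
```

```text
(no output)
```

View pics/w1c.png

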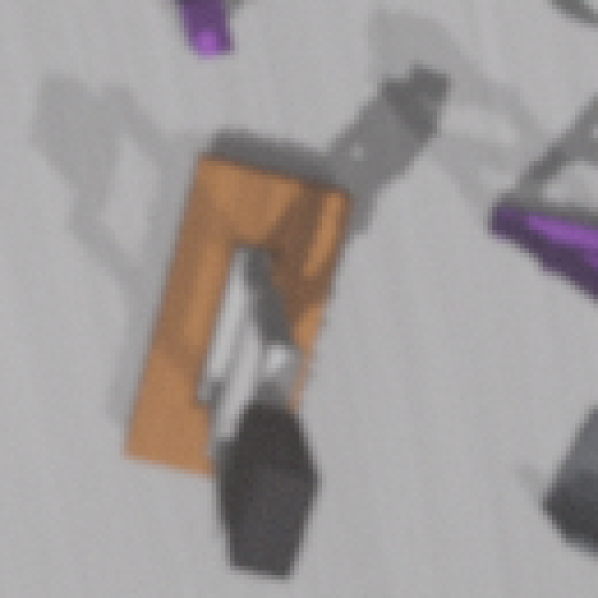

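View pics/w2c.png

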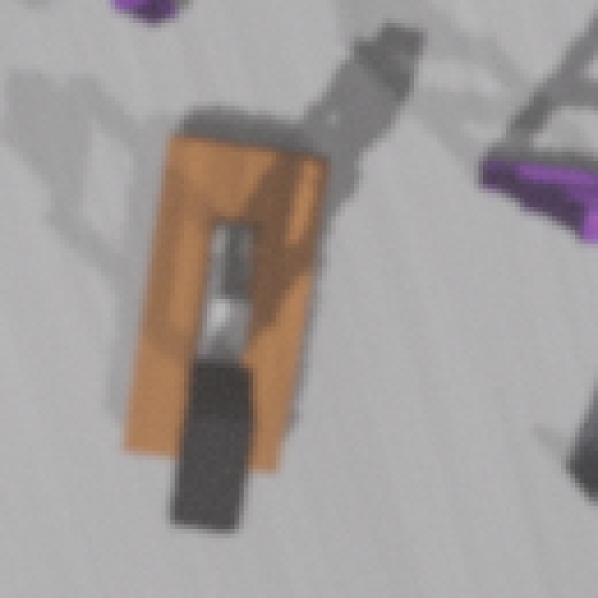

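```bash
cat > fit2.py <<'E'
from h import *
import pickle
c={t:pickle.load(open(f'w{t}.pkl','rb'))['c'] for t in '12'}
off={'1':(245,100),'2':(230,90)}
# stand local: x right in image?, +y up in image ; gauge axes x ~ image right
S={'TL':(-25,50,26),'TR':(25,50,26),'BL':(-25,-50,26),'BR':(25,-50,26)}
H={'TL':(-7,12,0),'TR':(7,12,0),'BL':(-7,-12,0),'BR':(7,-12,0)}
obs=[('1','S','TL',203,157),('1','S','TR',352,192),('1','S','BL',127,457),
('2','S','TL',168,138),('2','S','TR',328,158),('2','S','BL',125,449),('2','S','BR',275,470),
('1','H','BL',232,572),('1','H','BR',290,578),('1','H','TR',317,480),('2','H','BL',170,524),('2','H','BR',240,531),('2','H','TL',188,424),('2','H','TR',250,430)]
def res(v,full=False):
    x,y,yaw,hx,hy,hz,hyaw=v; out=[]
    for t,k,n,u,w in obs:
        px=np.array([(u+.5)/4.6-.5+off[t][0],(w+.5)/4.6-.5+off[t][1]])
        if k=='S': P=R.from_euler('z',yaw).apply(S[n])+[x,y,0]
        else: P=R.from_euler('z',hyaw).apply(H[n])+[hx,hy,hz]
        out.append(proj('wrist',P,c[t])-px)
    return np.ravel(out)
s=least_squares(res,[556,167,-.3,556,167,210,-.3],loss='soft_l1')
print(s.x.round(3)); print(res(s.x).reshape(-1,2).round(1).tolist())
E
python3 fit2.py
```

```text
[ 5.53427e+02  1.71299e+02 -4.44000e-01  5.51235e+02  1.65546e+02
  1.95810e+02 -4.19000e-01]
[[-0.9, -0.2], [0.5, 0.5], [-0.3, -0.2], [-0.4, -0.8], [0.4, -0.0], [-0.3, 0.2], [1.2, 0.4], [-1.8, -0.4], [-0.5, 1.0], [-0.5, -0.6], [0.8, 1.6], [0.6, 1.8], [-0.3, -1.8], [1.6, -1.3]]
```

```bash
cat >> fit2.py <<'E'
obs=[o for o in obs if not(o[1]=='H' and o[2][0]=='T')]
for w in (0,1):
    def r2(v): # common pose
        x,y,yaw,z,dx,dy=v; a=res([x,y,yaw,x+dx,y+dy,z,yaw]); return np.r_[a,(z-210)/2,dx/2,dy/2]
    s=least_squares(r2,[556,167,-.3,210,0,0],loss='soft_l1'); 
print(s.x.round(3),r2(s.x).reshape(-1)[:-3].reshape(-1,2).round(1).tolist())
p=s.x
for n,q in (('grip',(0,0,185)),('bar',(0,0,85))):
    P=np.array([p[0]+p[4],p[1]+p[5],q[2]]); print(n,proj('scene',P).round(1),proj('top',P).round(1),proj('wrist',P,c['2']).round(1))
E
python3 fit2.py
```

```text
[ 5.53427e+02  1.71299e+02 -4.44000e-01  5.51235e+02  1.65546e+02
  1.95810e+02 -4.19000e-01]
[[-0.9, -0.2], [0.5, 0.5], [-0.3, -0.2], [-0.4, -0.8], [0.4, -0.0], [-0.3, 0.2], [1.2, 0.4], [-1.8, -0.4], [-0.5, 1.0], [-0.5, -0.6], [0.8, 1.6], [0.6, 1.8], [-0.3, -1.8], [1.6, -1.3]]
[ 5.53399e+02  1.71299e+02 -4.43000e-01  2.09826e+02 -3.68000e-01
  2.00000e-03] [[-1.0, -0.2], [0.4, 0.5], [-0.3, -0.1], [-0.5, -0.8], [0.4, -0.0], [-0.3, 0.2], [1.2, 0.4], [-0.9, -1.2], [1.1, 0.7], [-0.3, -0.2], [0.3, 0.4]]
grip [360.4 211.8] [199.1 184.5] [276.5 184.2]
bar [353.1 250.2] [206.1 196.1] [277.7 164.1]
```

The fit agrees in all three views: gauge at about (553,171), yaw −0.443, top at 210 mm. I move above it and descend.

```bash
python3 plan.py 553.2 171.3 172 1.128 6; python3 plan.py 553.2 171.3 250 1.128 4 2
```

```text
{"x":0,"y":-0,"z":2.8,"spin":0.02},{"x":0,"y":-0,"z":2.8,"spin":0.03},{"x":0,"y":-0.1,"z":2.8,"spin":0.02},{"x":0,"y":-0.1,"z":2.8,"spin":0.03},{"x":0.1,"y":-0,"z":2.8,"spin":0.02}
{"x":0,"y":-0.1,"z":2.7,"spin":0.03}
end [552.8 171.4 172.3] 1.125
{"x":0.03,"y":-0.06,"z":2.23,"spin":0.037},{"x":0.03,"y":-0.06,"z":2.23,"spin":0.037},{"x":0.03,"y":-0.07,"z":2.23,"spin":0.036},{"x":0.03,"y":-0.06,"z":2.24,"spin":0.037}
end [553.2 171.3 250. ] 1.128
```

```bash
python3 -m crank '[{"x":0.03,"y":-0.06,"z":2.2,"spin":0.037},{"x":0.03,"y":-0.06,"z":2.2,"spin":0.037},{"x":0.03,"y":-0.07,"z":2.2,"spin":0.036},{"x":0.03,"y":-0.06,"z":2.2,"spin":0.037},{"x":0,"y":0,"z":0,"spin":0}]'; python3 look.py 3 gauge_grip; python3 plan.py 553.2 171.3 172 1.128 4 2
```

```text
clock: 3.85
eef_pos: [551.1, 171.4, 248.8]
tool_rot: [-3.137, 0.004, 1.128]
force: [-0.0, 0.2, 0.1]
width: 85.3
gauge_grip [([289.9, 221.7], 0.96), ([218.6, 61.2], 0.86), ([428.6, 143.2], 0.7), ([225.0, 334.9], 0.7)]
[586.5 243.5 391.2] [-0.3206  0.0061 -0.4419]
{"x":-0,"y":-0.01,"z":1.99,"spin":0},{"x":-0,"y":-0.01,"z":1.99,"spin":0},{"x":-0,"y":-0,"z":1.99,"spin":0},{"x":-0.01,"y":-0.01,"z":2,"spin":0}
end [553.2 171.3 172. ] 1.128
```

View pics/w3.png

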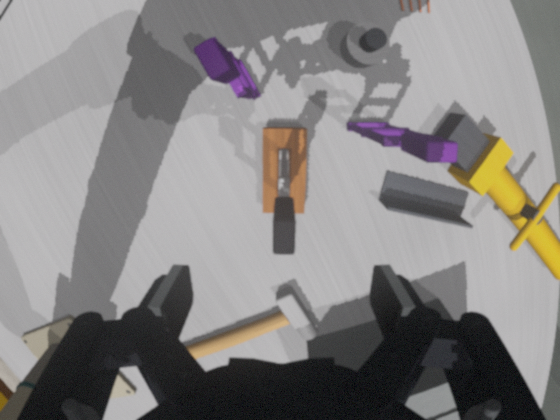

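The handle is at (284,228), centred between the fingers and aligned with them. I descend and grip.

```bash
python3 -m crank '[{"x":0,"y":0,"z":2,"spin":0},{"x":0,"y":0,"z":2,"spin":0},{"x":0,"y":0,"z":2,"spin":0},{"x":0,"y":0,"z":1.7,"spin":0},{"x":0,"y":0,"z":0,"spin":0}]'; python3 -m crank '[{"x":0,"y":0,"z":0,"spin":0},{"x":0,"y":0,"z":0,"spin":0},{"x":0,"y":0,"z":0,"spin":0},{"x":0,"y":0,"z":0,"spin":0},{"x":0,"y":0,"z":0,"spin":0}]' 0;  python3 -m crank '[{"x":0,"y":0,"z":0,"spin":0},{"x":0,"y":0,"z":0,"spin":0},{"x":0,"y":0,"z":0,"spin":0}]'
```

```text
clock: 4.45
eef_pos: [552.9, 171.0, 173.8]
tool_rot: [-3.14, 0.001, 1.128]
force: [-0.5, 0.1, 0.6]
width: 85.7
clock: 4.95
eef_pos: [553.6, 171.0, 174.9]
tool_rot: [3.141, -0.001, 1.127]
force: [-3.5, -0.5, 9.2]
width: 13.0
clock: 5.25
eef_pos: [553.9, 171.0, 174.9]
tool_rot: [3.141, -0.001, 1.127]
force: [-0.6, 0.6, 5.8]
width: 13.3
```

```bash
python3 -m crank '[{"x":0,"y":0,"z":-1,"spin":0},{"x":0,"y":0,"z":-2,"spin":0},{"x":0,"y":0,"z":-3,"spin":0},{"x":0,"y":0,"z":-4,"spin":0},{"x":0,"y":0,"z":-4,"spin":0}]'; python3 -m crank '[{"x":0,"y":0,"z":-4,"spin":0},{"x":0,"y":0,"z":-3,"spin":0},{"x":0,"y":0,"z":-1,"spin":0},{"x":0,"y":0,"z":0,"spin":0}]'; python3 look.py 4 gauge_grip,gauge_bar,gauge;python3 plan.py 520 -90 395 1.446 9
```

```text
clock: 5.75
eef_pos: [552.6, 170.4, 315.4]
tool_rot: [-3.14, 0.002, 1.126]
force: [0.5, 0.5, -1.9]
width: 13.1
clock: 6.15
eef_pos: [553.7, 170.7, 395.0]
tool_rot: [3.14, -0.001, 1.127]
force: [0.1, -0.4, -2.4]
width: 12.9
gauge_grip [([369.0, 128.8], 0.87), ([283.0, 280.3], 0.86), ([239.7, 78.7], 0.83)]
gauge_bar [([280.5, 208.7], 0.87), ([248.1, 86.6], 0.81), ([351.4, 121.0], 0.75), ([236.3, 286.4], 0.45)]
gauge [([256.1, 85.8], 0.87), ([280.4, 186.0], 0.81), ([340.7, 118.7], 0.58), ([278.7, 151.5], 0.58)]
[588.1 242.5 537.9] [-3.157e-01  4.000e-04 -4.432e-01]
{"x":-2.8,"y":0.9,"z":-0,"spin":-0.04},{"x":-2.8,"y":0.8,"z":-0,"spin":-0.03},{"x":-2.8,"y":0.7,"z":-0,"spin":-0.04},{"x":-2.9,"y":0.6,"z":-0,"spin":-0.03},{"x":-2.9,"y":0.5,"z":-0.1,"spin":-0.04}
{"x":-2.9,"y":0.4,"z":-0,"spin":-0.03},{"x":-2.9,"y":0.4,"z":-0.1,"spin":-0.04},{"x":-2.9,"y":0.2,"z":-0,"spin":-0.03},{"x":-2.9,"y":0.2,"z":-0.1,"spin":-0.04}
end [520.4 -90.4 395.1] 1.447
```

View pics/w4.png

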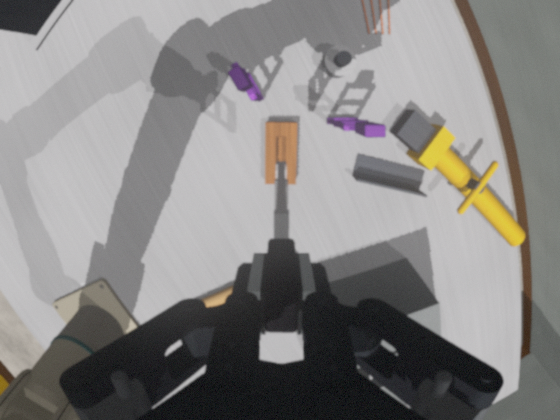

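The gauge came out and hangs straight in the jaws; the crossbar is near (281,210). I carry it toward the cabinet at a safe height and look at the opening from offset positions.

```bash
python3 plan.py 440 -150 395 1.446 10
```

```text
{"x":-3.4,"y":0.4,"z":-0,"spin":-0.03},{"x":-3.4,"y":0.3,"z":-0,"spin":-0.03},{"x":-3.4,"y":0.2,"z":-0,"spin":-0.03},{"x":-3.4,"y":0,"z":-0,"spin":-0.03},{"x":-3.4,"y":-0.1,"z":-0,"spin":-0.03}
{"x":-3.4,"y":-0.1,"z":-0.1,"spin":-0.03},{"x":-3.4,"y":-0.3,"z":-0,"spin":-0.03},{"x":-3.4,"y":-0.3,"z":-0.1,"spin":-0.04},{"x":-3.3,"y":-0.5,"z":-0,"spin":-0.03},{"x":-3.3,"y":-0.6,"z":-0.1,"spin":-0.04}
end [ 440.  -149.7  395.1] 1.447
```

```bash
python3 -m crank '[{"x":-2.4,"y":0.4,"z":0,"spin":-0.03},{"x":-3.4,"y":0.3,"z":0,"spin":-0.03},{"x":-3.4,"y":0.2,"z":0,"spin":-0.03},{"x":-3.4,"y":0,"z":0,"spin":-0.03},{"x":-3.4,"y":-0.1,"z":0,"spin":-0.03}]'; python3 -m crank '[{"x":-3.4,"y":-0.1,"z":0,"spin":-0.03},{"x":-3.4,"y":-0.3,"z":0,"spin":-0.03},{"x":-3.4,"y":-0.3,"z":0,"spin":-0.04},{"x":-3.3,"y":-0.5,"z":0,"spin":-0.03},{"x":-3.3,"y":-0.6,"z":0,"spin":-0.04}]';python3 -m crank '[{"x":-0.7,"y":0,"z":0,"spin":0},{"x":0,"y":0,"z":0,"spin":0},{"x":0,"y":0,"z":0,"spin":0}]'; python3 look.py 5 frame,hook_mid,hook_plate,gauge_bar;python3 plan.py 590 -170 395 1.446 5
```

```text
clock: 6.85
eef_pos: [500.0, 17.8, 392.9]
tool_rot: [-3.139, 0.001, 1.278]
force: [1.0, -0.8, -2.1]
width: 13.4
clock: 7.35
eef_pos: [444.1, -141.6, 393.1]
tool_rot: [-3.139, -0.0, 1.448]
force: [-0.2, 0.2, -2.2]
width: 13.2
clock: 7.65
eef_pos: [444.7, -146.3, 393.5]
tool_rot: [-3.14, -0.001, 1.448]
force: [-0.1, 0.9, -1.5]
width: 13.1
frame []
hook_mid [([349.7, 207.9], 0.6)]
hook_plate [([355.7, 202.2], 0.83)]
gauge_bar [([279.3, 210.5], 0.96)]
[455.  -67.4 536.3] [-0.3156  0.0029 -0.1222]
{"x":-0.1,"y":2.9,"z":-0,"spin":0},{"x":-0.1,"y":2.9,"z":-0,"spin":0},{"x":-0.1,"y":3,"z":-0,"spin":0},{"x":-0.1,"y":2.9,"z":-0,"spin":0},{"x":-0.2,"y":3,"z":-0.1,"spin":0}
end [ 590.  -170.5  395.1] 1.449
```

View pics/w5.png

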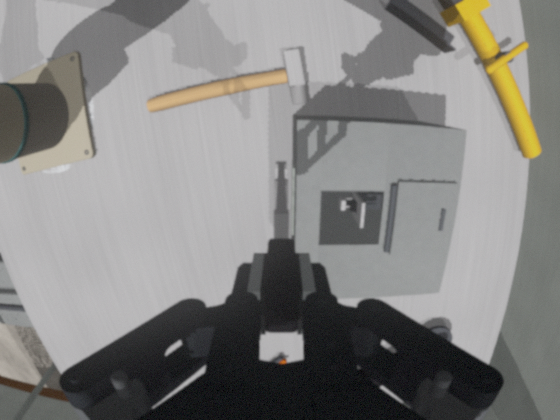

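```bash
python3 -m crank '[{"x":-0.1,"y":2.6,"z":0,"spin":0},{"x":-0.1,"y":3.4,"z":0,"spin":0},{"x":-0.1,"y":3.4,"z":0,"spin":0},{"x":-0.1,"y":3.2,"z":0,"spin":0},{"x":-0.2,"y":2,"z":0,"spin":0}]';python3 -m crank '[{"x":0,"y":0,"z":0,"spin":0},{"x":0,"y":0,"z":0,"spin":0}]'; python3 look.py 6 frame,hook_mid,hook_plate,gauge_bar; python3 - <<'E'
import cv2
a=cv2.imread('pics/w5.png')[100:300,285:475]; cv2.imwrite('pics/w5c.png',cv2.resize(a,None,fx=3,fy=3,interpolation=3))
a=cv2.imread('pics/w5.png')[175:255,310:400]; cv2.imwrite('pics/w5d.png',cv2.resize(a,None,fx=7,fy=7,interpolation=3))
E
```

```text
clock: 8.4
eef_pos: [591.2, -170.4, 393.3]
tool_rot: [-3.141, -0.0, 1.449]
force: [-0.6, 0.6, -1.6]
width: 13.3
clock: 8.6
eef_pos: [588.4, -171.2, 393.5]
tool_rot: [-3.14, 0.0, 1.447]
force: [-0.6, -1.3, -1.3]
width: 13.4
frame []
hook_mid [([249.1, 203.6], 0.81)]
hook_plate [([252.2, 195.9], 0.64), ([283.5, 280.7], 0.56), ([140.6, 89.8], 0.31)]
gauge_bar [([281.6, 213.1], 0.79)]
[598.8 -92.2 536.3] [-0.3166  0.0033 -0.1226]
```

View pics/w5d.png

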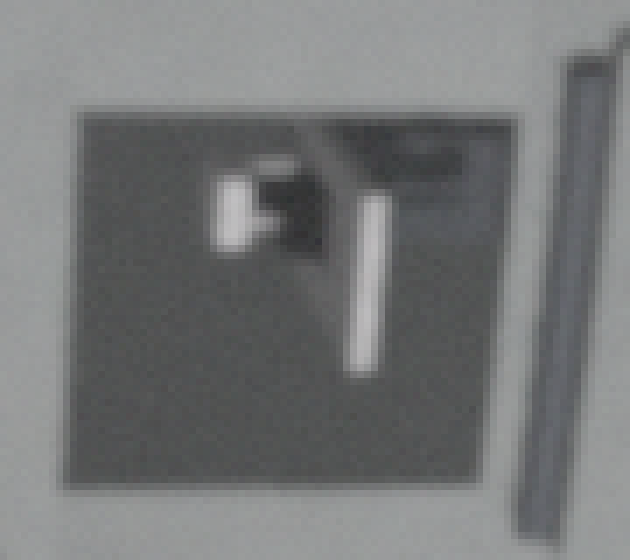

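View pics/w5c.png

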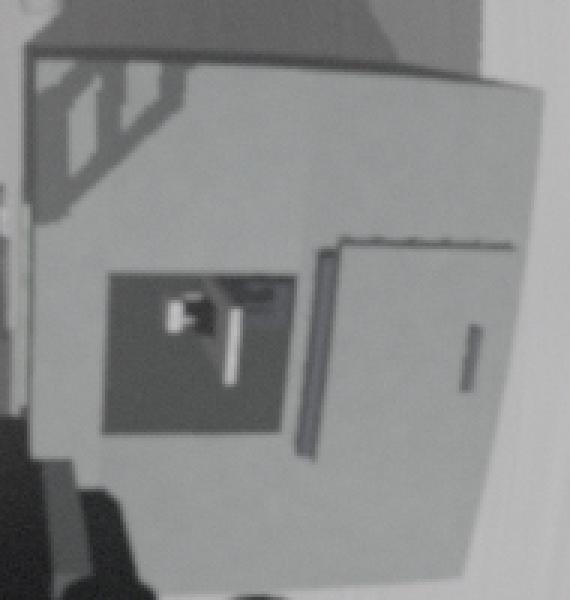

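View pics/w6.png

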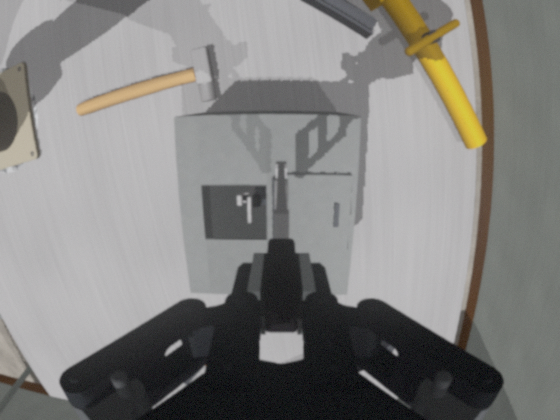

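```bash
python3 - <<'E'
import cv2
a=cv2.imread('pics/w6.png')[172:252,190:280]; cv2.imwrite('pics/w6d.png',cv2.resize(a,None,fx=7,fy=7,interpolation=3))
E
```

```text
(no output)
```

View pics/w6d.png

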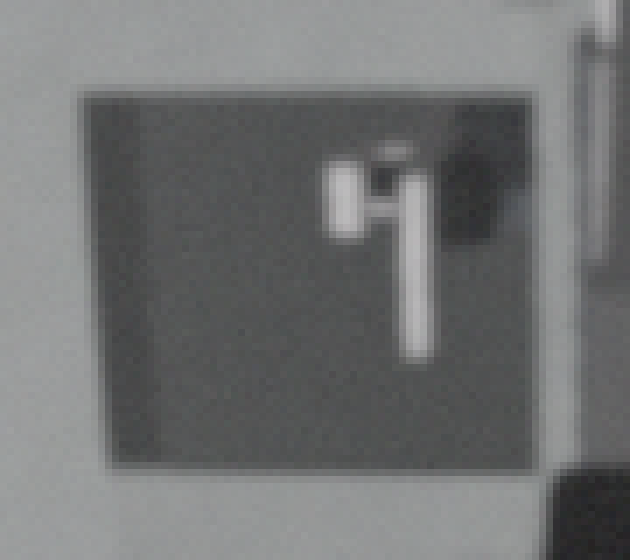

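```bash
cat > fit3.py <<'E'
from h import *
import pickle
c={t:pickle.load(open(f'w{t}.pkl','rb'))['c'] for t in '56'}
off={'5':(310,175),'6':(190,172)}
px=lambda t,p:(np.array(p,float)+.5)/7-.5+off[t]
loc=np.array([[-40,36,0],[40,36,0],[40,-36,0],[-40,-36,0]])
ob={'5':[(78,115),(515,115),(480,487),(65,488)],'6':[(82,95),(534,95),(534,470),(107,470)]}
def res(v,ts='56'):
    P=R.from_euler('z',v[3]).apply(loc)+v[:3]
    return np.ravel([proj('wrist',P,c[t])-[px(t,p) for p in ob[t]] for t in ts])
s=least_squares(res,[523,-218,160,-.125]); v=s.x; print('opening',v.round(3),res(v).reshape(-1,2).round(1).tolist())
for t in '56':
    s1=least_squares(lambda q:np.r_[res(q,t),(q[2]-160)*5],[523,-218,160,-.125]); print(t,s1.x.round(3))
Rz=R.from_euler('z',v[3])
def L(p5,p6,n):
    p,e=tri([ray('wrist',px('5',p5),c['5']),ray('wrist',px('6',p6),c['6'])])
    print(n,p.round(1),'cab frame',Rz.inv().apply(p-v[:3]).round(1),np.round(e,1))
L((365,284),(417,266),'plate top c'); L((374,193),(416,172),'plate top +y'); L((360,377),(417,360),'plate top -y')
L((231,215),(346,200),'lip top c'); L((231,178),(345,160),'lip +y');L((231,252),(347,240),'lip -y')
gb=pickle.load(open('w5.pkl','rb')),pickle.load(open('w6.pkl','rb'))
E
python3 fit3.py
```

```text
opening [ 5.23731e+02 -2.17005e+02  1.58512e+02 -1.24000e-01] [[-0.4, -0.4], [0.3, 0.1], [-0.3, -0.2], [-0.9, 0.5], [-0.3, -0.3], [0.2, -0.6], [0.9, 0.9], [0.4, 0.1]]
5 [ 5.23888e+02 -2.16536e+02  1.59992e+02 -1.19000e-01]
6 [ 5.23617e+02 -2.16497e+02  1.59988e+02 -1.28000e-01]
plate top c [ 541.  -219.2  146.1] cab frame [ 17.4  -0.  -12.4] [0.1 0.1]
plate top +y [ 543.5 -201.7  145.9] cab frame [ 17.7  17.7 -12.6] [0.1 0.1]
plate top -y [ 538.7 -236.2  149.4] cab frame [ 17.2 -17.2  -9.1] [0.2 0.2]
lip top c [ 522.9 -217.   105. ] cab frame [ -0.8  -0.1 -53.5] [0.1 0.1]
lip +y [ 523.7 -209.5  103.3] cab frame [ -1.    7.5 -55.2] [0.2 0.2]
lip -y [ 522.1 -224.5  106.7] cab frame [ -0.7  -7.6 -51.8] [0.3 0.3]
```

The two views agree: opening centre (523.7,−216.8), top at about 159 to 160 mm, yaw −0.124. The plate is at about +15 mm in the cabinet's x, so the bracket shift is about −5 mm in x and about 0 in z. Now I check how the gauge sits in the hand.

```bash
python3 - <<'E'
import cv2
a=cv2.imread('pics/w5.png')[145:275,225:340]; cv2.imwrite('pics/w5g.png',cv2.resize(a,None,fx=4.6,fy=4.6,interpolation=3))
from h import *
import pickle
c=pickle.load(open('w5.pkl','rb'))['c']
T=np.array([444.6,-146.8,393.4]); Rt=R.from_euler('xyz',[np.pi,0,1.447])
for n,q in dict(foot_front=[(25,5,167),(25,-5,167)],foot_top=[(25,5,151),(25,-5,151)],foottop_in=[(18,5,151)],bar=[(18,0,90),(-18,0,90)],barc=[(0,0,90)],shoulder=[(25,3,14),(25,-3,14)],handle=[(12,7,14),(12,-7,14)],tcp=[(0,0,0)]).items():
    print(n,proj('wrist',Rt.apply(np.array(q,float))+T,c).round(1).tolist())
E
```

```text
foot_front [[286.5, 160.3], [276.1, 160.2]]
foot_top [[286.7, 163.3], [275.8, 163.3]]
foottop_in [[286.7, 170.8]]
bar [[281.1, 187.7], [281.0, 232.7]]
barc [[281.0, 210.7]]
shoulder [[286.5, 212.8], [274.8, 212.8]]
handle [[294.0, 236.2], [267.3, 236.1]]
tcp [[280.5, 269.1]]
```

View pics/w5g.png

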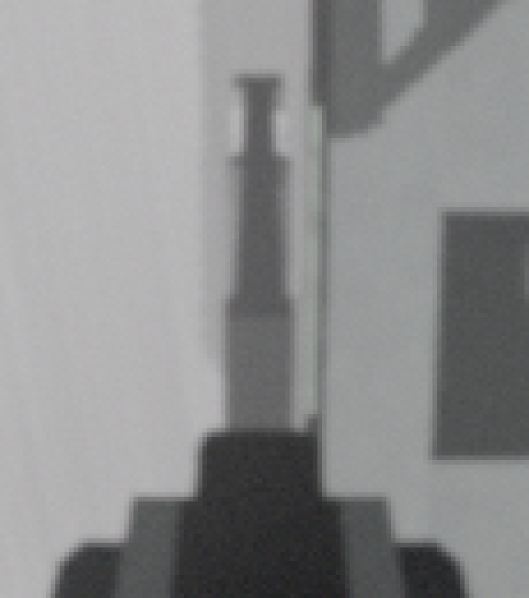

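```bash
cat > tgt.py <<'E'
from h import *
C=np.array([523.7,-216.8]); a=-0.124
u=np.array([np.cos(a),np.sin(a)]); v=np.array([-np.sin(a),np.cos(a)])
def tcp(bx,by=0,oy=1.0): return C+u*bx+v*(by+oy)
def where(oy=1.0,n=1):
    s=ctrl.read_state(); d=s['eef_pos'][:2]-C
    print('bar cab x %.1f y %.1f z(bar) %.1f'%(d@u,d@v-oy,s['eef_pos'][2]-90),'yaw+ %.3f'%(s['tool_rot'][2]-np.pi/2-a),'rp',np.round([ (s['tool_rot'][0])%(2*np.pi)-np.pi,s['tool_rot'][1]],4),'F cab x %.1f y %.1f z %.1f'%(s['force'][:2]@u,s['force'][:2]@v,s['force'][2]),'T',s['torque'].round(2),'w %.1f t %.2f'%(s['width'],s['clock']))
E
python3 -c "
from tgt import *; where(); print(tcp(-15))"
python3 plan.py $(python3 -c "from tgt import *; t=tcp(-15); print(t[0],t[1])") 393 1.447 4 2
```

```text
bar cab x 58.3 y 52.0 z(bar) 304.8 yaw+ -0.000 rp [-0.0004 -0.0005] F cab x -1.0 y -1.1 z -2.2 T [-0.03  0.02  0.03] w 13.2 t 8.85
[ 508.93885479 -213.95244105]
{"x":-1.3,"y":-1.83,"z":0.04,"spin":-0},{"x":-1.3,"y":-1.83,"z":0.05,"spin":-0},{"x":-1.3,"y":-1.83,"z":0.04,"spin":-0},{"x":-1.3,"y":-1.84,"z":0.05,"spin":-0}
end [ 508.9 -213.9  393. ] 1.447
```

```bash
python3 -m crank '[{"x":-1.3,"y":-1.8,"z":0,"spin":0},{"x":-1.3,"y":-1.8,"z":0,"spin":0},{"x":-1.3,"y":-1.8,"z":0,"spin":0},{"x":-1.3,"y":-1.9,"z":0,"spin":0},{"x":0,"y":0,"z":0,"spin":0}]'; python3 -m crank '[{"x":0,"y":0,"z":0,"spin":0}]'; python3 look.py 7 hook_mid,gauge_bar;  python3 -c "
from tgt import *; where()"
```

```text
clock: 9.35
eef_pos: [506.3, -216.7, 395.4]
tool_rot: [-3.141, 0.001, 1.442]
force: [0.3, 0.6, -1.4]
width: 13.1
clock: 9.45
eef_pos: [509.6, -214.1, 395.0]
tool_rot: [3.14, -0.001, 1.446]
force: [0.8, 0.6, -1.3]
width: 13.4
hook_mid [([299.8, 162.0], 0.61)]
gauge_bar [([280.6, 212.3], 0.66)]
[ 519.6 -135.2  537.8] [-3.155e-01 -2.000e-04 -1.238e-01]
bar cab x -13.5 y 0.9 z(bar) 304.3 yaw+ 0.002 rp [-0.0004 -0.0005] F cab x -0.7 y 0.1 z -2.4 T [-0.   -0.02  0.02] w 13.7 t 9.60
```

View pics/w7.png

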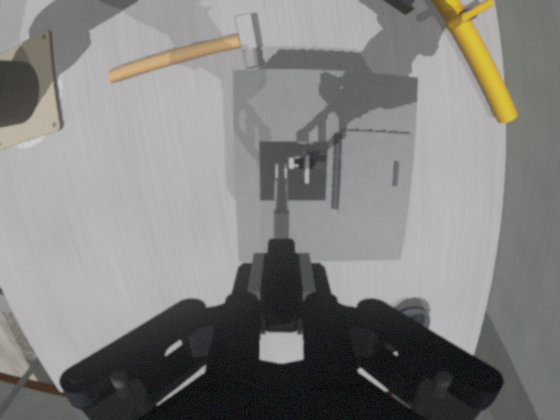

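```bash
python3 -m crank '[{"x":0,"y":-0.1,"z":1.5,"spin":0},{"x":0,"y":0,"z":2,"spin":0},{"x":0,"y":0,"z":1.2,"spin":0},{"x":0,"y":0,"z":0,"spin":0},{"x":0,"y":0,"z":0,"spin":0}]';  python3 look.py 8 ;  python3 -c "
from tgt import *; where()
import pickle
for t in '78':
    c=pickle.load(open(f'w{t}.pkl','rb'))['c']
    im=cv2.imread(f'pics/w{t}.png')
    big=cv2.resize(im[100:280,200:380],None,fx=3.3,fy=3.3,interpolation=3)
    def d(P,col):
        P=np.array(P,float);W=np.r_[C+u*P[0]+v*P[1],160+P[2]]
        q=proj('wrist',W,c); q=((q+.5-[200,100])*3.3-.5).astype(int); cv2.circle(big,tuple(q.tolist()),3,col,1)
    for x in(-40,40):
        for y in (-36,36): d((x,y,0),(0,0,255))
    for y in(-15,15): d((15.2,y,-12),(0,255,0))
    d((-.8,0,-53.5),(255,0,0)); d((-.8,7,-53.5),(255,0,0)); d((-.8,-7,-53.5),(255,0,0))
    cv2.imwrite(f'pics/w{t}o.png',big)
"
```

```text
clock: 10.1
eef_pos: [509.3, -214.1, 347.5]
tool_rot: [3.141, 0.0, 1.447]
force: [1.1, -0.2, -1.4]
width: 13.2
[ 519.4 -135.   490.2] [-0.3167  0.0013 -0.1226]
bar cab x -14.5 y -0.3 z(bar) 258.0 yaw+ 0.000 rp [-0.0011  0.0005] F cab x 0.3 y 0.1 z -2.2 T [-0.05  0.01 -0.02] w 13.5 t 10.15
```

View pics/w8o.png

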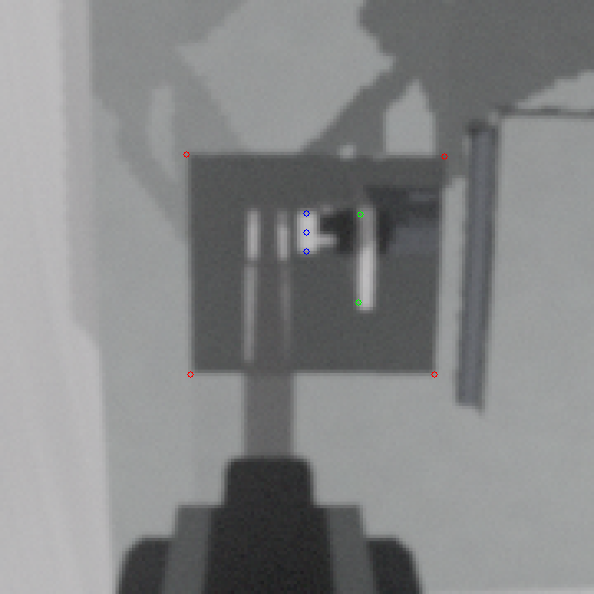

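View pics/w7o.png

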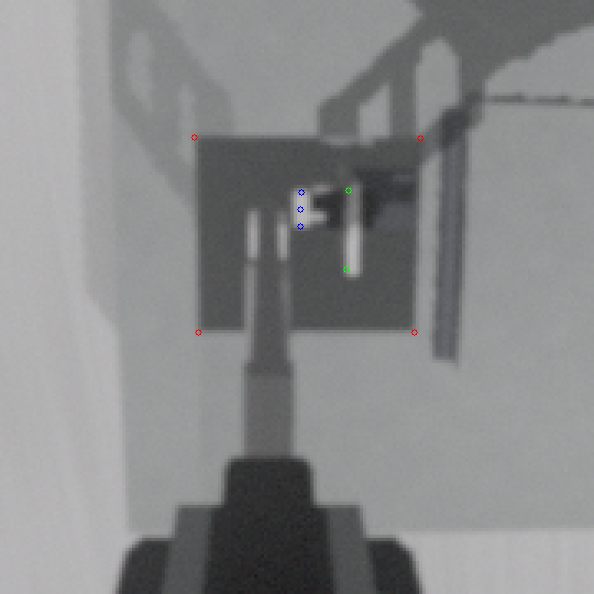

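The overlays match the opening, lip and plate within about 1 to 2 px, and the gauge lines up left of the lip inside the opening. I lower it in front of the hook.

```bash
python3 -m crank '[{"x":0,"y":0,"z":1.5,"spin":0},{"x":0,"y":0,"z":2,"spin":0},{"x":0,"y":0,"z":2,"spin":0},{"x":0,"y":0,"z":0.5,"spin":0},{"x":0,"y":0,"z":0,"spin":0}]'; python3 -c "
from tgt import *; where()"; python3 -m crank '[{"x":0,"y":0,"z":1.5,"spin":0},{"x":0,"y":0,"z":2,"spin":0},{"x":0,"y":0,"z":2,"spin":0},{"x":0,"y":0,"z":1,"spin":0},{"x":0,"y":0,"z":0,"spin":0}]';python3 look.py 9 ;  python3 -c "
from tgt import *; where()"
```

```text
clock: 10.65
eef_pos: [508.9, -214.1, 287.5]
tool_rot: [-3.141, 0.0, 1.447]
force: [-0.1, -0.1, -2.1]
width: 13.1
bar cab x -15.0 y -0.2 z(bar) 197.5 yaw+ -0.000 rp [0.0003 0.    ] F cab x -0.1 y -0.1 z -2.1 T [-0.01 -0.   -0.02] w 13.1 t 10.65
clock: 11.15
eef_pos: [508.8, -214.0, 222.1]
tool_rot: [-3.141, -0.0, 1.447]
force: [-0.4, 0.2, -1.1]
width: 13.1
[ 519.1 -135.   364.9] [-0.3162  0.0023 -0.123 ]
bar cab x -14.6 y -0.4 z(bar) 132.9 yaw+ -0.000 rp [-0.0007  0.0003] F cab x -0.2 y -0.4 z -2.3 T [-0.07  0.03  0.04] w 13.2 t 11.20
```

```bash
python3 -c "
import cv2
im=cv2.imread('pics/w9.png'); cv2.imwrite('pics/w9c.png',cv2.resize(im[60:280,180:400],None,fx=2.7,fy=2.7,interpolation=3))"
```

```text
(no output)
```

View pics/w9c.png

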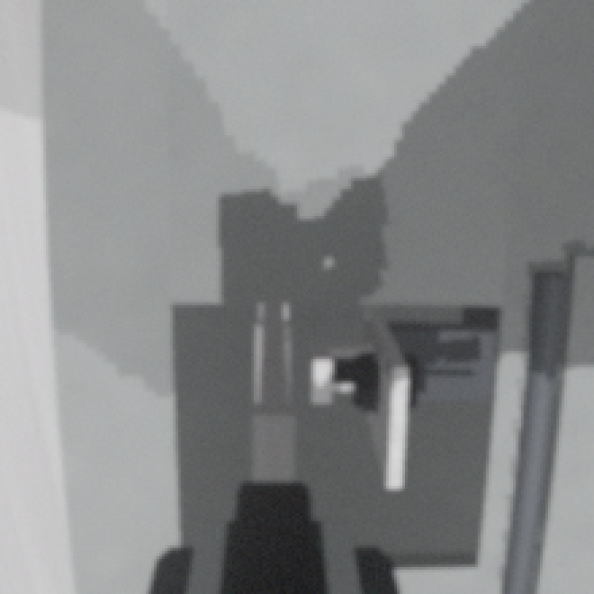

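```bash
python3 -c "
from tgt import *
import pickle
c=pickle.load(open('w9.pkl','rb'))['c']
def W(P): P=np.array(P,float); return proj('wrist',np.r_[C+u*P[0]+v*P[1],160+P[2]],c)
px=lambda a:(np.array(a)+.5)/2.7-.5+[180,60]
print('plate obs',px((386,365)),px((386,490)),px((410,368)),'lip obs',px((312,358)),px((332,404)),px((312,404)))
for dz in (-4,0,4,8): print(dz,'plate',W((15.2,15,-12+dz)).round(1),W((15.2,-15,-12+dz)).round(1),W((19,15,-12+dz)).round(1),'lip',W((-3.8,7,-54+dz)).round(1),W((2.2,-7,-54+dz)).round(1))
print('open',[W((x,y,0)).round(1).tolist() for x,y in((-40,36),(40,36),(-40,-36),(40,-36))],px((173,305)),px((498,307)),px((183,566)),px((475,565)))
"

```

```text
plate obs [322.64814815 194.87037037] [322.64814815 241.16666667] [331.53703704 195.98148148] lip obs [295.24074074 192.27777778] [302.64814815 209.31481481] [295.24074074 209.31481481]
-4 plate [323.6 196.9] [321.8 235.6] [328.9 196.9] lip [294.6 191.7] [301.4 207.5]
0 plate [324.3 198.5] [322.4 237.8] [329.6 198.5] lip [294.8 193. ] [301.7 209. ]
4 plate [325.  200.2] [323.1 240. ] [330.5 200.2] lip [295.  194.3] [302.  210.6]
8 plate [325.8 201.9] [323.7 242.3] [331.3 201.9] lip [295.2 195.7] [302.3 212.1]
open [[242.6, 172.7], [364.8, 173.4], [246.5, 270.8], [356.1, 270.1]] [243.75925926 172.64814815] [364.12962963 173.38888889] [247.46296296 269.31481481] [355.61111111 268.94444444]
```

Camera, state and overlays agree (bar at cabinet x −14.6, y −0.3, about 35 mm above the hook point). I move towards the plate, then feel for it in small steps.

```bash
python3 -m crank '[{"x":0,"y":0.8,"z":0,"spin":0},{"x":0,"y":0.8,"z":0,"spin":0},{"x":0,"y":0.4,"z":0,"spin":0},{"x":0,"y":0,"z":0,"spin":0},{"x":0,"y":0,"z":0,"spin":0}]'; for i in 1 2 3; do python3 -c "
from tgt import *; where()"; done; python3 -m crank '[{"x":0,"y":0.1,"z":0,"spin":0},{"x":0,"y":0.1,"z":0,"spin":0}]' >/dev/null;  python3 -c "
from tgt import *; where()"
```

```text
clock: 11.7
eef_pos: [528.6, -216.6, 222.3]
tool_rot: [-3.141, 0.0, 1.447]
force: [-0.0, 0.0, -1.8]
width: 13.3
bar cab x 4.8 y -0.2 z(bar) 132.3 yaw+ 0.000 rp [0.0003 0.    ] F cab x -0.0 y 0.0 z -1.8 T [ 0.05 -0.06  0.02] w 13.3 t 11.70
bar cab x 4.8 y -0.2 z(bar) 132.3 yaw+ 0.000 rp [0.0003 0.    ] F cab x -0.0 y 0.0 z -1.8 T [ 0.05 -0.06  0.02] w 13.3 t 11.70
bar cab x 4.8 y -0.2 z(bar) 132.3 yaw+ 0.000 rp [0.0003 0.    ] F cab x -0.0 y 0.0 z -1.8 T [ 0.05 -0.06  0.02] w 13.3 t 11.70
bar cab x 6.7 y -0.2 z(bar) 132.3 yaw+ -0.000 rp [ 0.0002 -0.0001] F cab x -0.6 y -0.7 z -1.6 T [ 0.02  0.02 -0.01] w 13.3 t 11.90
```

```bash
python3 -m crank '[{"x":0,"y":0.1,"z":0,"spin":0},{"x":0,"y":0,"z":0,"spin":0}]' >/dev/null;  python3 -c "
from tgt import *; where()"; python3 -m crank '[{"x":0,"y":0.1,"z":0,"spin":0},{"x":0,"y":0,"z":0,"spin":0}]' >/dev/null;  python3 -c "
from tgt import *; where()"
```

```text
bar cab x 8.0 y -0.1 z(bar) 132.3 yaw+ 0.000 rp [-0.0001 -0.    ] F cab x -0.5 y 1.1 z -2.1 T [-0.02  0.01  0.04] w 13.4 t 12.10
bar cab x 9.0 y -0.1 z(bar) 132.3 yaw+ 0.000 rp [-0.0001  0.    ] F cab x -0.1 y -0.2 z -1.3 T [-0.01 -0.07  0.08] w 13.3 t 12.30
```

```bash
python3 -m crank '[{"x":0,"y":0.05,"z":0,"spin":0},{"x":0,"y":0,"z":0,"spin":0}]' >/dev/null;  python3 -c "
from tgt import *; where()"; python3 -m crank '[{"x":0,"y":0.05,"z":0,"spin":0},{"x":0,"y":0,"z":0,"spin":0}]' >/dev/null;  python3 -c "
from tgt import *; where()"; python3 -m crank '[{"x":0,"y":0.05,"z":0,"spin":0},{"x":0,"y":0,"z":0,"spin":0}]' >/dev/null;  python3 -c "
from tgt import *; where()"
```

```text
bar cab x 9.4 y -0.1 z(bar) 132.3 yaw+ -0.000 rp [-0. -0.] F cab x 0.3 y -0.1 z -0.5 T [ 0.   -0.03  0.  ] w 12.9 t 12.50
bar cab x 9.9 y -0.1 z(bar) 132.3 yaw+ 0.000 rp [-0. -0.] F cab x -0.4 y 0.4 z -2.0 T [-0.01  0.01 -0.03] w 13.3 t 12.70
bar cab x 10.4 y -0.1 z(bar) 132.3 yaw+ 0.000 rp [-0.0001 -0.    ] F cab x 0.9 y 0.0 z -1.5 T [ 0.02  0.01 -0.01] w 13.3 t 12.90
```

```bash
for k in 1; do :; done; python3 -m crank '[{"x":0,"y":0.05,"z":0,"spin":0},{"x":0,"y":0,"z":0,"spin":0}]' >/dev/null;  python3 -c "
from tgt import *; where()"; python3 -m crank '[{"x":0,"y":0.05,"z":0,"spin":0},{"x":0,"y":0,"z":0,"spin":0}]' >/dev/null;  python3 -c "
from tgt import *; where()"
```

```text
bar cab x 10.8 y -0.2 z(bar) 132.3 yaw+ -0.000 rp [ 0.0003 -0.    ] F cab x 0.0 y 0.2 z -1.1 T [-0.03  0.13 -0.01] w 13.2 t 13.10
bar cab x 11.0 y -0.2 z(bar) 132.2 yaw+ -0.000 rp [ 0.0009 -0.0001] F cab x -2.1 y -0.2 z -0.9 T [ 0.06  0.36 -0.02] w 12.9 t 13.30
```

Contact felt at bar x ≈ 10.7 (F −2 N, moment 0.36 N m), so the plate face is at about 15.7. I back off so the bar sits about 7 mm from the plate, then go down gently.

```bash
python3 -m crank '[{"x":0,"y":-0.15,"z":0,"spin":0},{"x":0,"y":-0.11,"z":0,"spin":0},{"x":0,"y":0,"z":0.5,"spin":0},{"x":0,"y":0,"z":0.5,"spin":0},{"x":0,"y":0,"z":0,"spin":0}]' >/dev/null;  python3 -c "
from tgt import *; where()"; python3 -m crank '[{"x":0,"y":0,"z":0.2,"spin":0},{"x":0,"y":0,"z":0,"spin":0}]' >/dev/null;  python3 -c "
from tgt import *; where()"; python3 look.py 10;python3 -c "
import cv2
im=cv2.imread('pics/w10.png'); cv2.imwrite('pics/w10c.png',cv2.resize(im[60:280,180:400],None,fx=2.7,fy=2.7,interpolation=3))"
```

```text
bar cab x 8.3 y 0.2 z(bar) 121.3 yaw+ 0.000 rp [ 0.0017 -0.0005] F cab x -0.2 y 0.1 z -0.7 T [0.03 0.01 0.01] w 13.2 t 13.80
bar cab x 8.7 y -0.1 z(bar) 120.0 yaw+ -0.000 rp [ 0.0004 -0.0001] F cab x -0.6 y -0.8 z -1.8 T [ 0.01 -0.05  0.01] w 13.0 t 14.00
[ 542.7 -138.   352.8] [-0.3164  0.0018 -0.1231]
```

View pics/w10c.png

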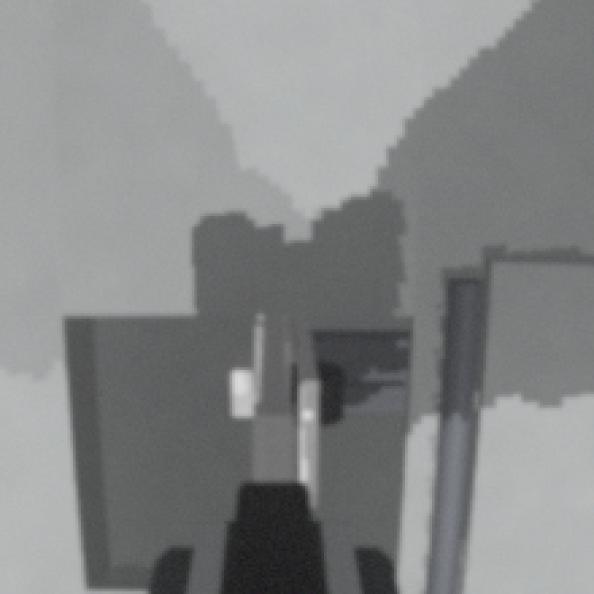

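The bar is now over the throat, with the lip at (242,393) in the crop to its left and the plate at (310,440) to its right. I go down in steps, watching the force.

```bash
python3 -m crank '[{"x":0,"y":0,"z":0.15,"spin":0},{"x":0,"y":0,"z":0.15,"spin":0},{"x":0,"y":0,"z":0,"spin":0}]' >/dev/null;  python3 -c "
from tgt import *; where()"; python3 -m crank '[{"x":0,"y":0,"z":0.1,"spin":0},{"x":0,"y":0,"z":0,"spin":0}]' >/dev/null;  python3 -c "
from tgt import *; where()"; python3 -m crank '[{"x":0,"y":0,"z":0.1,"spin":0},{"x":0,"y":0,"z":0,"spin":0}]' >/dev/null;  python3 -c "
from tgt import *; where()"; python3 -m crank '[{"x":0,"y":0,"z":0.1,"spin":0},{"x":0,"y":0,"z":0,"spin":0}]' >/dev/null;  python3 -c "
from tgt import *; where()"
```

```text
bar cab x 8.6 y -0.0 z(bar) 117.1 yaw+ -0.000 rp [ 0.0004 -0.0002] F cab x 0.4 y 0.2 z -2.0 T [ 0.06 -0.05 -0.03] w 13.4 t 14.35
bar cab x 8.7 y -0.1 z(bar) 116.2 yaw+ -0.000 rp [ 0.0003 -0.    ] F cab x -0.3 y -0.2 z -1.8 T [ 0.01 -0.01 -0.01] w 13.2 t 14.55
bar cab x 8.2 y -0.2 z(bar) 115.1 yaw+ -0.000 rp [ 0.0013 -0.0002] F cab x -1.2 y -0.3 z -1.8 T [0.09 0.47 0.02] w 13.2 t 14.75
bar cab x 8.1 y -0.2 z(bar) 114.1 yaw+ -0.000 rp [ 0.0014 -0.0002] F cab x -1.8 y 0.2 z -0.7 T [0.07 0.62 0.03] w 13.3 t 14.95
```

```bash
python3 -m crank '[{"x":0,"y":0.1,"z":0.1,"spin":0},{"x":0,"y":0,"z":0,"spin":0}]' >/dev/null;  python3 -c "
from tgt import *; where()"; python3 -m crank '[{"x":0,"y":0.05,"z":0.1,"spin":0},{"x":0,"y":0,"z":0,"spin":0}]' >/dev/null;  python3 -c "
from tgt import *; where()"
```

```text
bar cab x 9.1 y -0.2 z(bar) 113.0 yaw+ -0.000 rp [ 0.0015 -0.0001] F cab x -3.0 y -0.4 z -0.4 T [ 0.11  1.05 -0.02] w 13.3 t 15.15
bar cab x 9.6 y -0.1 z(bar) 112.0 yaw+ -0.000 rp [ 0.0015 -0.0002] F cab x -3.5 y -1.1 z 0.1 T [0.04 1.21 0.02] w 13.3 t 15.35
```

```bash
python3 -m crank '[{"x":0,"y":0,"z":0.1,"spin":0},{"x":0,"y":0,"z":0,"spin":0}]' >/dev/null;  python3 -c "
from tgt import *; where()"; python3 -m crank '[{"x":0,"y":0,"z":0.1,"spin":0},{"x":0,"y":0,"z":0,"spin":0}]' >/dev/null;  python3 -c "
from tgt import *; where()"; python3 -m crank '[{"x":0,"y":0,"z":0.1,"spin":0},{"x":0,"y":0,"z":0,"spin":0}]' >/dev/null;  python3 -c "
from tgt import *; where()"
```

```text
bar cab x 9.7 y -0.2 z(bar) 111.0 yaw+ -0.000 rp [ 0.0012 -0.0002] F cab x -3.8 y -0.2 z -0.3 T [-0.01  1.33 -0.  ] w 13.5 t 15.55
bar cab x 9.9 y -0.1 z(bar) 110.0 yaw+ -0.000 rp [ 0.0009 -0.0001] F cab x -4.8 y -1.0 z -0.5 T [ 0.05  1.4  -0.06] w 13.3 t 15.75
bar cab x 9.9 y -0.2 z(bar) 109.0 yaw+ -0.000 rp [ 0.0008 -0.0001] F cab x -4.9 y 0.1 z -1.6 T [-0.03  1.47 -0.04] w 13.2 t 15.95
```

```bash
python3 -m crank '[{"x":0,"y":0,"z":0.1,"spin":0},{"x":0,"y":0,"z":0.1,"spin":0},{"x":0,"y":0,"z":0,"spin":0}]' >/dev/null;  python3 -c "
from tgt import *; where()"; python3 -m crank '[{"x":0,"y":0,"z":0.1,"spin":0},{"x":0,"y":0,"z":0.1,"spin":0},{"x":0,"y":0,"z":0,"spin":0}]' >/dev/null;  python3 -c "
from tgt import *; where()"; python3 -m crank '[{"x":0,"y":0,"z":0.1,"spin":0},{"x":0,"y":0,"z":0,"spin":0}]' >/dev/null;  python3 -c "
from tgt import *; where()"
```

```text
bar cab x 10.0 y -0.1 z(bar) 107.0 yaw+ -0.000 rp [ 0.0008 -0.0001] F cab x -5.4 y -0.7 z -1.4 T [ 0.02  1.54 -0.04] w 13.0 t 16.25
bar cab x 10.0 y -0.1 z(bar) 105.0 yaw+ -0.000 rp [ 0.0007 -0.    ] F cab x -4.9 y -0.9 z -1.6 T [-0.02  1.53  0.02] w 13.3 t 16.55
bar cab x 10.1 y -0.1 z(bar) 104.1 yaw+ -0.000 rp [ 0.0004 -0.0001] F cab x -3.3 y -0.7 z -2.4 T [-0.01  1.55  0.  ] w 13.5 t 16.75
```

```bash
python3 -m crank '[{"x":0,"y":-0.1,"z":0.1,"spin":0},{"x":0,"y":0,"z":0,"spin":0}]' >/dev/null;  python3 -c "
from tgt import *; where()"; python3 -m crank '[{"x":0,"y":-0.05,"z":0.1,"spin":0},{"x":0,"y":0,"z":0,"spin":0}]' >/dev/null;  python3 -c "
from tgt import *; where()"; python3 -m crank '[{"x":0,"y":0,"z":0.1,"spin":0},{"x":0,"y":0,"z":0,"spin":0}]' >/dev/null;  python3 -c "
from tgt import *; where()"
```

```text
bar cab x 9.3 y -0.1 z(bar) 103.2 yaw+ -0.000 rp [-0.0002 -0.    ] F cab x -4.6 y -1.0 z -2.0 T [-0.08  1.36  0.  ] w 13.3 t 16.95
bar cab x 8.9 y -0.1 z(bar) 102.2 yaw+ 0.000 rp [-0.0003  0.0001] F cab x -4.2 y -1.2 z -3.2 T [ 0.    1.22 -0.  ] w 13.3 t 17.15
bar cab x 9.0 y -0.1 z(bar) 101.2 yaw+ 0.000 rp [-0.0003  0.0001] F cab x -3.5 y -0.4 z -3.3 T [-0.03  1.22  0.07] w 13.5 t 17.35
```

```bash
python3 -m crank '[{"x":0,"y":0,"z":0.1,"spin":0},{"x":0,"y":0,"z":0,"spin":0}]' >/dev/null;  python3 -c "
from tgt import *; where()"; python3 -m crank '[{"x":0,"y":0,"z":0.1,"spin":0},{"x":0,"y":0,"z":0,"spin":0}]' >/dev/null;  python3 -c "
from tgt import *; where()"; python3 -m crank '[{"x":0,"y":0,"z":0.06,"spin":0},{"x":0,"y":0,"z":0,"spin":0}]' >/dev/null;  python3 -c "
from tgt import *; where()"
```

```text
bar cab x 9.0 y -0.1 z(bar) 100.2 yaw+ 0.000 rp [-0.0003  0.0001] F cab x -3.4 y -0.4 z -2.5 T [-0.01  1.03  0.01] w 12.9 t 17.55
bar cab x 9.0 y -0.1 z(bar) 99.2 yaw+ 0.000 rp [-0.0003  0.0001] F cab x -3.0 y -1.0 z -2.9 T [-0.02  1.   -0.01] w 12.8 t 17.75
bar cab x 9.0 y -0.1 z(bar) 99.0 yaw+ -0.000 rp [-0.0006 -0.0001] F cab x -3.1 y -0.5 z -0.3 T [0.04 1.11 0.04] w 13.5 t 17.95
```

```bash
python3 -m crank '[{"x":0,"y":0,"z":0.05,"spin":0},{"x":0,"y":0,"z":0,"spin":0}]' >/dev/null;  python3 -c "
from tgt import *; where()"; python3 -m crank '[{"x":0,"y":0,"z":0.05,"spin":0},{"x":0,"y":0,"z":0,"spin":0}]' >/dev/null;  python3 -c "
from tgt import *; where()"
```

```text
bar cab x 9.0 y -0.2 z(bar) 98.8 yaw+ -0.000 rp [-0.0008 -0.0001] F cab x -4.8 y -0.3 z 5.1 T [0.21 1.44 0.01] w 13.4 t 18.15
bar cab x 9.1 y -0.3 z(bar) 98.8 yaw+ -0.000 rp [-0.0012 -0.0002] F cab x -5.5 y 1.2 z 7.5 T [0.36 1.65 0.05] w 13.5 t 18.35
```

The bar hits a firm stop at z ≈ 98.9 (the force rose to 9 N over about 0.1 mm, after the roller's pull changed sign). That matches the ledge height predicted from roller contact. I relieve the load, then release.

```bash
python3 -m crank '[{"x":0,"y":-0.08,"z":-0.06,"spin":0},{"x":0,"y":0,"z":0,"spin":0}]' >/dev/null;  python3 -c "
from tgt import *; where()"; python3 look.py 11;python3 -c "
import cv2
im=cv2.imread('pics/w11.png'); cv2.imwrite('pics/w11c.png',cv2.resize(im[60:280,180:400],None,fx=2.7,fy=2.7,interpolation=3))"
```

```text
bar cab x 8.7 y -0.2 z(bar) 98.8 yaw+ 0.000 rp [-0.0019  0.0002] F cab x -3.2 y -0.1 z 4.7 T [0.15 1.02 0.03] w 13.5 t 18.55
[ 542.4 -138.   331.6] [-0.3166 -0.0005 -0.123 ]
```

View pics/w11c.png

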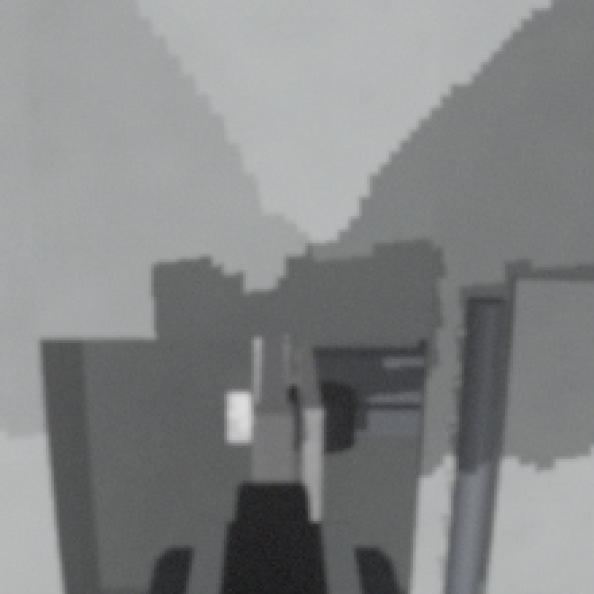

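```bash
python3 -m crank '[{"x":0,"y":-0.08,"z":-0.03,"spin":0},{"x":0,"y":0,"z":0,"spin":0}]' >/dev/null;  python3 -c "
from tgt import *; where()"; python3 -m crank '[{"x":0,"y":0,"z":0,"spin":0},{"x":0,"y":0,"z":0,"spin":0},{"x":0,"y":0,"z":0,"spin":0},{"x":0,"y":0,"z":0,"spin":0}]' 50 ;  python3 -c "
from tgt import *; where()"; python3 look.py 12 gauge_grip,gauge_bar
```

```text
bar cab x 8.4 y -0.1 z(bar) 98.9 yaw+ 0.000 rp [-0.0025  0.0004] F cab x -1.0 y 0.2 z 2.7 T [ 0.09  0.18 -0.02] w 13.1 t 18.80
clock: 19.2
eef_pos: [531.1, -216.8, 188.5]
tool_rot: [3.141, 0.0, 1.447]
force: [-0.9, 0.4, 0.0]
width: 42.4
bar cab x 7.4 y -0.1 z(bar) 98.5 yaw+ 0.000 rp [-0.0002  0.0001] F cab x -0.9 y 0.3 z 0.0 T [-0.02  0.05 -0.01] w 42.4 t 19.20
gauge_grip [([284.3, 279.8], 0.96)]
gauge_bar [([284.7, 212.5], 0.65)]
[ 541.3 -137.8  331.2] [-0.3165  0.0012 -0.123 ]
```

View pics/w12.png

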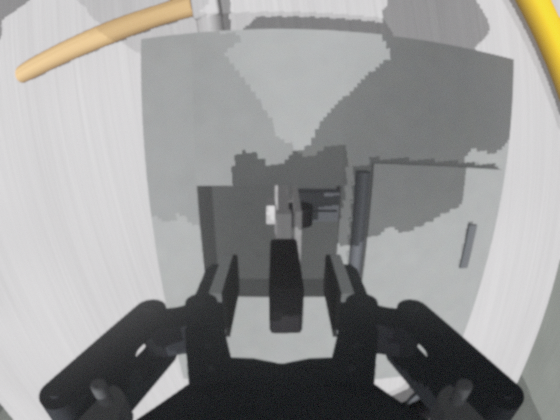

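The jaws are open and the gauge stays upright by itself, with the handle at (286,285) free between the pads. I retreat straight up.

```bash
python3 -m crank '[{"x":0,"y":0,"z":-1,"spin":0},{"x":0,"y":0,"z":-2,"spin":0},{"x":0,"y":0,"z":-3,"spin":0},{"x":0,"y":0,"z":-4,"spin":0},{"x":0,"y":0,"z":-4,"spin":0}]';python3 -m crank '[{"x":0,"y":0,"z":-3,"spin":0},{"x":0,"y":0,"z":-1,"spin":0},{"x":0,"y":0,"z":0,"spin":0},{"x":0,"y":0,"z":0,"spin":0}]'; python3 look.py 13 gauge_grip,gauge_bar; python3 - <<'E'
from tgt import *
where()
for n in('scene','top'): cv2.imwrite(f'pics/{n}1.png',vision.get_image(n))
W=lambda P:np.r_[C+u*P[0]+v*P[1],P[2]]
import pickle; c=pickle.load(open('w13.pkl','rb'))['c']
for z in (98.9,): 
    for nm,h in (('grip',100),('top',125),('bar',0)): print(nm,proj('scene',W((8,0,z+h))).round(1),proj('top',W((8,0,z+h))).round(1),proj('wrist',W((8,0,z+h)),c).round(1))
print([proj('wrist',W((8+x,y,223.9)),c).round(1).tolist() for x,y in ((-7,12),(7,12),(-7,-12),(7,-12))])
E
```

```text
clock: 19.85
eef_pos: [530.5, -216.9, 330.6]
tool_rot: [-3.141, 0.0, 1.446]
force: [0.4, -0.5, -0.4]
width: 42.5
clock: 20.25
eef_pos: [530.3, -216.3, 367.4]
tool_rot: [-3.14, -0.001, 1.447]
force: [0.4, 1.2, 0.3]
width: 42.8
gauge_grip [([284.8, 185.0], 0.87)]
gauge_bar [([282.6, 164.5], 0.7), ([289.3, 165.1], 0.33)]
[ 540.8 -137.4  510.3] [-0.3156  0.0034 -0.123 ]
bar cab x 6.5 y 0.3 z(bar) 276.9 yaw+ -0.000 rp [ 0.0032 -0.0006] F cab x -0.3 y 0.8 z -0.4 T [-0.04  0.02 -0.03] w 42.9 t 20.40
grip [182.1 154.5] [402.2 216.2] [282.9 185.7]
top [180.5 144.2] [405.6 213.7] [282.9 192.6]
bar [187.8 192.2] [390.2 225.1] [282.7 166.2]
[[275.2, 179.8], [290.7, 179.9], [275.3, 205.1], [290.5, 205.1]]
```

View pics/w13.png

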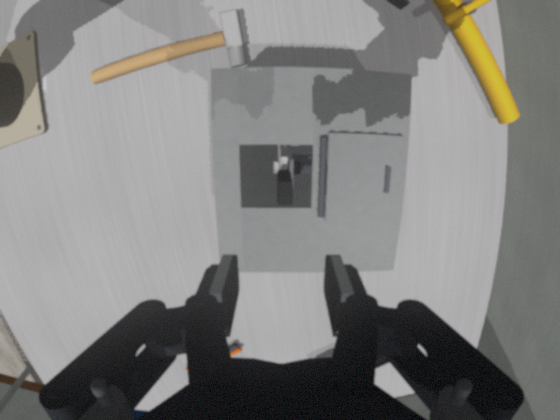

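View pics/scene1.png

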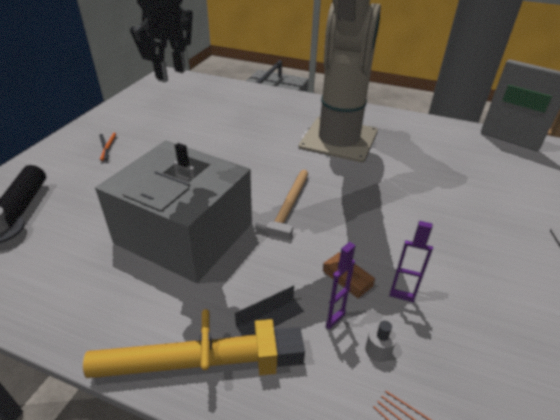

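```bash
python3 -c "
import cv2
a=cv2.imread('pics/scene1.png')[120:220,140:240]; a=cv2.resize(a,None,fx=5,fy=5,interpolation=3)
for q in ((182.1,154.5),(180.5,144.2)): cv2.circle(a,(int((q[0]-139.5)*5),int((q[1]-119.5)*5)),4,(0,0,255),1)
b=cv2.imread('pics/w13.png')[130:230,230:330]; b=cv2.resize(b,None,fx=3,fy=3,interpolation=3)
a[200:500,0:0]=0
import numpy as np; o=np.zeros((500,800,3),np.uint8); o[:,:500]=a; o[:300,500:]=b; cv2.imwrite('pics/fin.png',o)"
```

View pics/fin.png

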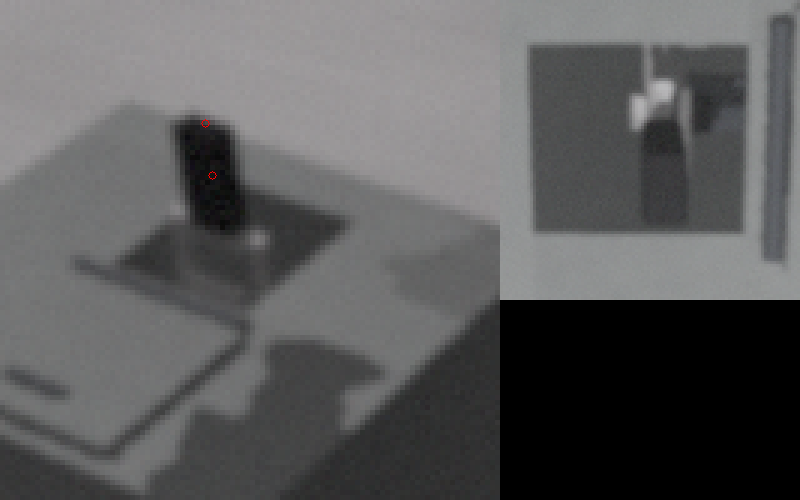

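The handle sits where a bar at z ≈ 98.9 would put it, upright between lip and plate, and the loose things are unmoved. I hand it in.

```bash
python3 -c "
from cell import ctrl
print(ctrl.finish_job()); print(ctrl.read_state()['clock'])"
```

```text
the job is handed in; nothing more can be done
None
the job is handed in; nothing more can be done
```

The weld gauge is hanging on the hook in the cabinet, and I handed the job in at about 20.4 s. I took it out of the stand by its black handle and lowered it through the opening in front of the hook. After feeling for the plate, I pressed the crossbar down past the roller, released it and backed straight up.

**Feeling for the bracket:** The plate face was 15.7 mm to +x of the opening's centre, so the bracket was set about 4 mm to −x. The roller touched at a bar height of about 115.5 mm. The bar then met a firm stop at about 98.9 mm, where I pressed with about 9 N. That puts the bracket about 1 mm above its middle setting.

**Last pictures:** After release the gauge stands upright between lip and plate. In the scene camera the handle is within a pixel or so of where a seated bar would put it. The look-alikes and loose things show no change.

**What was less certain:**
- **Latch and seat:** I could not read these directly. That the bar snapped in is judged from the forces and the heights.
- **Roller force:** The roller resisted with about 2 N downwards, less than the 3 to 9 N stated. It pushed sideways with about 5 N as the bar passed.
- **Plate width:** The plate looked about 34 mm wide in the images, against the stated 30 mm. I put this down to blur.

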